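# Mount the sprung paper-roll spindle in its holder and set the drag dial

### The job

Fit the paper roll on its spring-loaded spindle into the holder: press the sprung end in, so that the spindle passes between the two end cups, and let it spring out so that the long sprung plunger sits home in the open V cup and the short fixed pin sits home in the round cup. Then, with the roll in place and let go, turn the drag dial on the holder's sloping front until its pointer meets the metal marker tab, without shifting the tab. Do not bump aside or tip the pepper mill, spice jar, bottle or tin standing about.

Things in the scene. Friction and masses are not known exactly. Their poses are not given: they have to be found in the camera images.
- holder: wooden roll holder fixed to the worktop; origin under it, x away from the robot, y left, z up. Base x -105..94, y +-111, 14 mm thick. End plates x 28..92, inner faces at y +91 (156 mm high, plain above its V cup) and y -91 (118 mm high, its round cup to 121), 10 mm thick. In front (x -105..-20, y +-56) a console 95 mm high at the back, its top sloping 30 degrees, facing up and to -x, with the dial
- seat (a point): where the spindle's axis belongs in the holder: x 60, y 0, z 100 mm; axes as the holder's. The seated roll's middle lies 3 mm from here towards the round cup (y -3)
- v_cup (a point): centre, at axis height, of the bottom (plate face) of the steel V cup on the +y plate: holder x 60, y 91, z 100 mm. A 90-degree V open upwards, 8 mm deep out from the plate, upper edges about 45 mm apart and 22 mm above the V's point (which is 11 mm below the axis): a 16 mm pin lowered in rests on the axis
- round_cup (a point): centre, at axis height, of the bottom (plate face) of the steel round cup on the -y plate: holder x 60, y -91, z 100 mm. A full ring, bore 24, outer diameter 34, 10 mm deep, its centre 4 mm above the axis, so a 16 mm pin lying in it rests on the axis; the pin enters only along the axis
- roll_centre (a point): middle of the loose paper roll, on its axis, 28 mm above the worktop at the start; x axis along the spindle to the plunger. White roll 120 mm long, 50 mm diameter (grip across it here), at each end a grey hexagonal flange 6 mm thick, 56 across flats, so it does not roll. Free length 192 mm, 0.12 to 0.25 kg. Starts lying flat with x within 0.8 rad of world +y
- fixed_end (a point): end face of the short fixed steel pin, 16 mm diameter with a 3.5 mm bevel at the tip, 22 mm long, 88 mm from the roll's middle
- plunger_end (a point): end face of the long steel plunger, 16 mm diameter, 104 mm from the roll's middle when free (38 mm proud of the flange); a slippery (low-friction) pin
- plunger (a joint): how far the plunger is pressed in, m: 0 free, 0.028 at the stop. Spring 300 N/m with 3 N preload: about 6 N when seated in the holder (0.010), 10 N at 0.024. To pass in front of the round cup's rim the plunger must be pressed in more than 0.020
- dial_grip (a point): grip point on the dial's axis, 30 mm off the slope; x along the bar to the pointer, z out along the dial's axis (30 degrees from vertical, leaning to the robot). Black disc of 56 mm with a bar 56 long, 14 wide, 30 high; bar top 11 mm above this point, its foot 19 mm below. Dial centre on the slope: holder x -62, y 0, z 70 mm
- dial (a joint): angle of the dial, rad: 0 with the pointer straight up the slope (away from the robot), grows anticlockwise seen from above the dial; light friction (0.05 N m), stays where left
- tab (a joint): angle of the marker tab, same zero and direction as the dial; the dial is right when the two angles are equal. At the start the tab is 0.45 to 1.45 rad anticlockwise of the pointer
- pointer_tip (a point): tip of the dial's pointer, 36 mm from the dial's axis
- tab_point (a point): where the pointer tip must be: just inside the steel marker tab (10 x 8 x 10 mm) on the dial's rim, 36 mm from the dial's axis. The tab is stiff to move and must stay
- mill_mid (a point): middle of the standing brown wooden pepper mill, 58 mm diameter, 170 mm high; leave it alone
- spice_mid (a point): middle of the standing spice jar, 45 mm diameter, 100 mm high; leave it alone
- bottle_mid (a point): middle of the standing glass bottle with yellow cap, 57 mm diameter, 212 mm high; leave it alone
- tin_mid (a point): middle of the standing food tin, 57 mm diameter, 72 mm high; leave it alone
Not all that is in view belongs to the job. What is shaped like the part that bears roll_centre but green or purple is not meant.

How it is judged:
By the outcome, as a careful person would: the job done as asked, in the order asked, and still so for the second after the job is handed in, with the robot touching nothing.
It also fails if it takes over 58 s, if anything falls off the work surface, if the arm or the gripper's body presses on something with over 40 N, if the wrist force passes 120 N, or if a joint passes its speed limit or range.

### The arm

A 6-joint arm with a two-finger parallel gripper is mounted at the origin on the work surface; the furniture and walls round the work are solid. World frame = base frame: x ahead of the robot, y to its left, z up, the work surface at z = 0. Lengths are in m, angles in rad, forces in N, time in s.
With the tool pointing down it reaches from about 0.275 to 0.725 m from the base axis. Payload 15.9 kg.
Tool frame: the origin (TCP) lies midway between the tips of the shut fingers; the grasp point (between the pads) lies bot.hold_point_z behind it (bot.hold_point_z is the distance from the TCP to the grasp point, in m); y points along the fingers, z is the direction in which the jaws open and shut, and the axes are right-handed (so a half turn about y gives the same grasp; the last joint's range is limited). The gripper opens to 85 mm and grips with 20 to 120 N. Pads are 22 mm wide; open, the fingers measure 114 mm over their backs; the gripper's body (76 mm by 85 mm) begins 54 mm behind the grasp point. The pads swing forward as they close: fully open they stand 13 mm farther back than shut.
Start: joints at [1.227, 0.213, -0.034, 1.323, 0, 1.571], TCP at [0.169, 0.471, 0.231] pointing down, gripper open.
Joint ranges: [-2.98, 2.98], [-0.74, 1.72], [-1.14, 1.35], [-2.1, 2.04], [-1.57, 1.44], [-3.14, 3.14]. Speed limits (rad/s): [1.89, 1.89, 2.39, 2.57, 3.14, 3.14].

### API

Orientations are given as [roll, pitch, yaw] about the fixed x, y, z axes, in that order (R = Rz(yaw) Ry(pitch) Rx(roll)).
In Python, from bench import bot, vision gives the robot as it stands.
- The arm moves only by the shell command python3 -m jog 'ROWS'. ROWS is text: rows parted by semicolons, each of 7 numbers parted by spaces: the shift along the tool's x, y, z in cm, then the turn, a rotation vector about the tool's x, y, z in degrees, then the finger opening in cm, from 0 to 8.54. A call has 1 to 8 rows; each row shifts and turns the commanded pose from where the row before left it, along the tool's axes as they then stand; what a row does not reach is not made up. A row lasts 1/10 s, in which the tool goes at most 50 mm and 8.59 degrees, less where a joint would pass 70% of its speed; a pose out of reach is approached as far as the arm can. A call is refused whole if a number of a shift passes 5 or a number of a turn 8.59, either way. A call with a gripper value outside its range is refused whole. The fingers move at their own pace and stop on an object; the grip force is fixed at half the most. Time passes only in rows, so rows that do not move let the fingers close. It gives the time, the measured TCP pose, the force and the opening at its end, in the units of the state.
- bot.state(): the state, without advancing time (a new reading comes with each control period).
- vision.camera(name): name is "side" or "top" or "wrist"; returns the picture (480x640x3 uint8, blue, green, red); there is no depth.
- vision.camera_params(name): a dict with "camera_matrix" (3x3 intrinsics, pixels), "dist" ([k1, k2, p1, p2, k3] as OpenCV has them; the pictures are not rectified), "R" (3x3) and "t" (3): a world point X has camera coordinates R X + t; the wrist camera has in their place "hand_eye" (4x4, takes a point from camera to tool coordinates, whose origin is the TCP and whose axes are the tool frame's). Camera axes: x right, y down, z forward; pixel columns grow to the right and rows downward; lengths in m; the calibration is good to about 2 mm. A picture is of the moment at which its call begins: read the wrist's pose just before it. camera_params takes no time and is no camera call.
- bot.hand_in(): hands the job in, once; it reports no verdict.
The state is a dict: "time": time; "qpos": joint angles; "dq": joint speeds; "joint_efforts": joint torques, N m; "tool_pos": TCP position; "tcp_rot": TCP orientation; "force": force on the tool from outside, world axes, zero at the start; "moment": the same for the moment, N m; "grip_width": finger opening in m.
Only numpy, scipy, OpenCV 4.12 (cv2) and the standard library are available. Lean on these libraries where they do the work, as an engineer would, in place of code of your own. Each camera call takes 0.05 s, during which the arm holds its last target.

## Working session

There is one attempt and no reset: what is moved stays moved. The work goes in short steps, Python scripts to look and compute and a shell command to move; the robot and the scene stay as the last step left them, time stands still between calls to the robot, and variables do not carry over. Pictures are saved under pics/ and viewed, and the job is handed in when it is done.

```bash
mkdir -p pics; ls; python3 - <<'E'
from bench import bot, vision
import cv2
print(bot.state(), bot.hold_point_z)
for n in ("side","top","wrist"):
    im=vision.camera(n); cv2.imwrite(f"pics/{n}0.png",im); p=vision.camera_params(n); print(n,p)
E
```

```text
pics
{'time': 0.0, 'qpos': array([ 1.22702137e+00,  2.13380757e-01, -3.50789362e-02,  1.32348214e+00,
       -4.93686500e-06,  1.57082531e+00]), 'dq': array([-0.00018276, -0.00051618, -0.00096815,  0.00130328,  0.00088983,
        0.00070133]), 'joint_efforts': array([-4.94699270e-03, -6.86171579e+01,  4.87115729e+01,  1.78065116e-02,
       -3.98207412e-04,  3.68565100e-05]), 'tool_pos': array([0.16840751, 0.47042071, 0.23079599]), 'tcp_rot': array([-1.57194184e+00, -4.97005678e-06, -3.43803927e-01]), 'force': array([ 0.86490812,  0.75858093, -0.12374242]), 'moment': array([ 0.02896081, -0.00286873, -0.02762239]), 'grip_width': 0.08569863176610718} 0.0187
side {'camera_matrix': array([[615.82479372,   0.        , 317.07067156],
       [  0.        , 615.82479372, 228.12901823],
       [  0.        ,   0.        ,   1.        ]]), 'dist': array([-0.0009405,  0.       ,  0.       ,  0.       ,  0.       ]), 'R': array([[ 0.99965703,  0.02136139,  0.01514983],
       [ 0.02405804, -0.5205377 , -0.85349969],
       [-0.01034588,  0.85357144, -0.52087308]]), 't': array([-0.46890795,  0.0
[... 393 characters left out ...]
45178,  0.02866778, -0.99575617]]), 't': array([0.03239661, 0.49823877, 1.13129108])}
wrist {'camera_matrix': array([[359.03408127,   0.        , 321.585915  ],
       [  0.        , 359.03408127, 233.43578902],
       [  0.        ,   0.        ,   1.        ]]), 'dist': array([-0.01130658,  0.        ,  0.        ,  0.        ,  0.        ]), 'hand_eye': array([[ 6.57256474e-04,  9.48655846e-01,  3.16309428e-01,
        -8.27110366e-02],
       [-1.09359124e-04, -3.16309426e-01,  9.48656068e-01,
        -1.42825057e-01],
       [ 9.99999778e-01, -6.58101664e-04, -1.04152246e-04,
        -1.41191860e-03],
       [ 0.00000000e+00,  0.00000000e+00,  0.00000000e+00,
         1.00000000e+00]])}
```

View pics/side0.png

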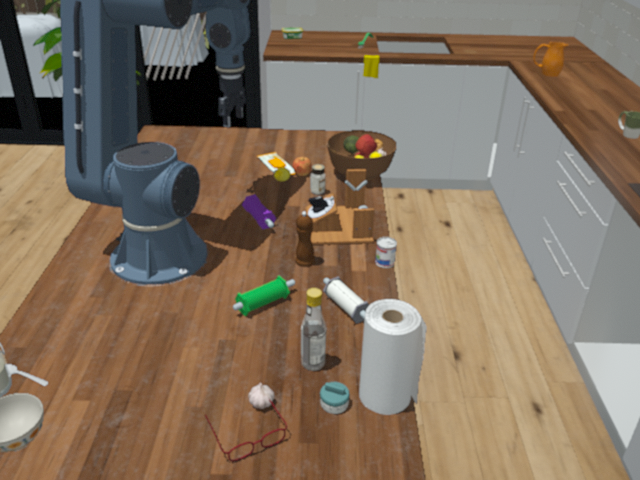

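View pics/top0.png

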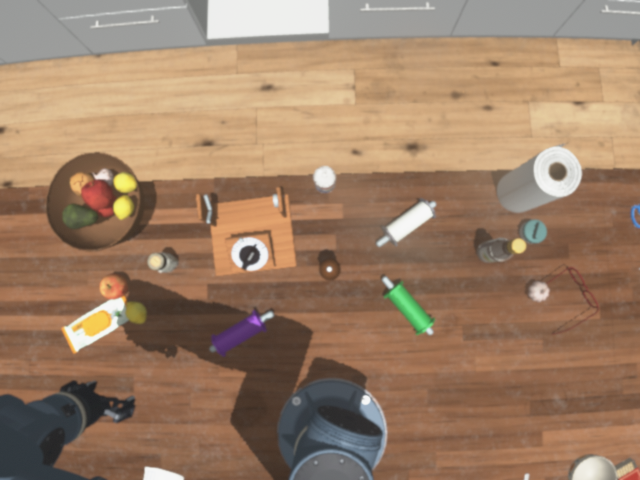

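View pics/wrist0.png

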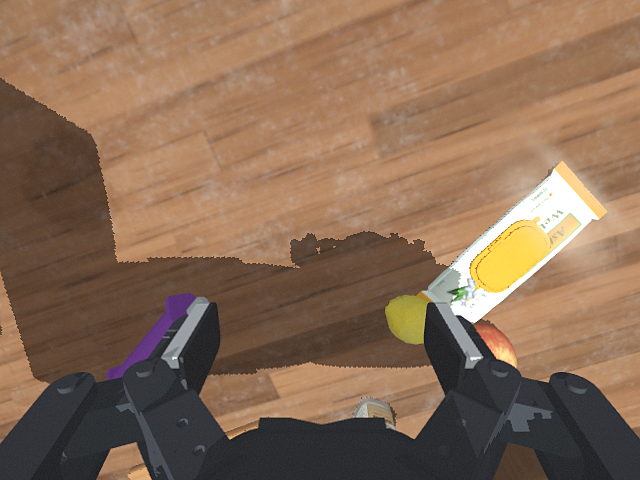

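The white roll lies at about (407,222) in the top view. The holder is near (253,235), with the V cup on the left and the dial at (250,254). Enlarging these.

```bash
python3 - <<'E'
import cv2
t=cv2.imread("pics/top0.png");s=cv2.imread("pics/side0.png")
def c(im,x,y,w,h,k,n): cv2.imwrite(n,cv2.resize(im[y:y+h,x:x+w],None,fx=k,fy=k,interpolation=cv2.INTER_CUBIC))
c(t,190,180,120,100,6,"pics/c1.png")
c(t,365,190,80,60,10,"pics/c2.png")
c(s,280,150,130,100,6,"pics/c3.png")
c(s,315,265,60,60,10,"pics/c4.png")
E
```

```text
(no output)
```

View pics/c1.png

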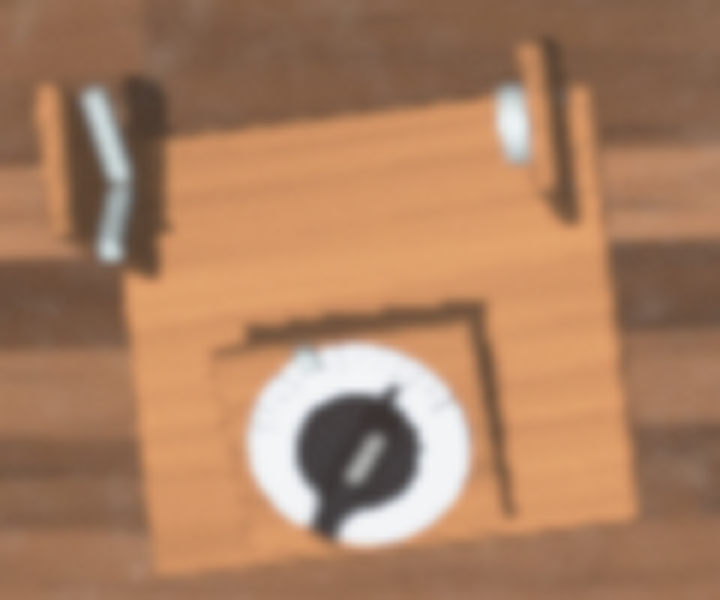

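View pics/c2.png

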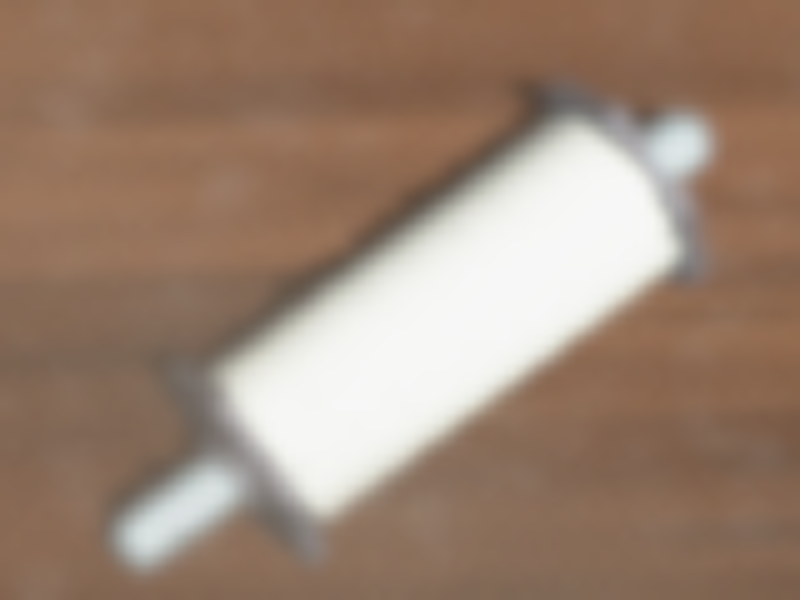

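View pics/c3.png

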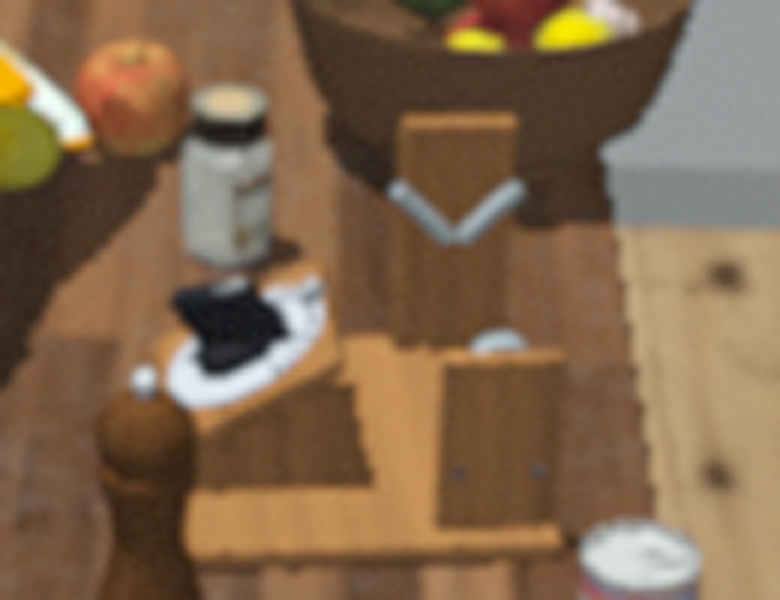

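View pics/c4.png

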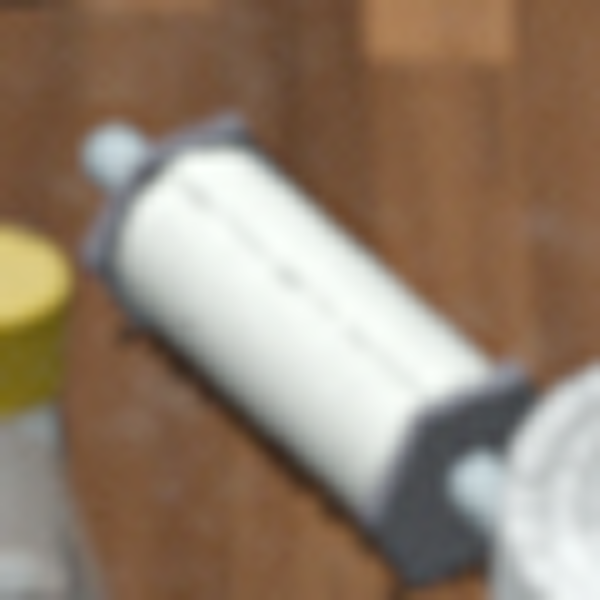

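```bash
cat > h.py <<'E'
import numpy as np, cv2
from bench import bot, vision
from scipy.optimize import least_squares
from scipy.spatial.transform import Rotation as Ro
P={n:vision.camera_params(n) for n in("side","top","wrist")}
def ext(n,st=None):
    p=P[n]
    if n!="wrist": return p["R"],p["t"]
    X=np.eye(4);X[:3,:3]=Ro.from_euler('xyz',st["tcp_rot"]).as_matrix();X[:3,3]=st["tool_pos"]
    M=np.linalg.inv(X@p["hand_eye"]); return M[:3,:3],M[:3,3]
def proj(n,X,e=None):
    R,t=e if e else ext(n); X=np.atleast_2d(X).astype(float)
    return cv2.projectPoints(X,cv2.Rodrigues(R)[0],t,P[n]["camera_matrix"],P[n]["dist"])[0].reshape(-1,2)
def ray(n,uv,e=None):
    R,t=e if e else ext(n)
    d=cv2.undistortPoints(np.array([[uv]],float),P[n]["camera_matrix"],P[n]["dist"])[0,0]
    return -R.T@t, R.T@np.array([d[0],d[1],1.])
def onz(n,uv,z,e=None):
    c,d=ray(n,uv,e); return c+d*(z-c[2])/d[2]
def crop(im,x,y,w,h,k,n): cv2.imwrite(n,cv2.resize(im[y:y+h,x:x+w],None,fx=k,fy=k,interpolation=cv2.INTER_CUBIC))
def un(uv,k,x,y): return (np.array(uv,float)+.5)/k-.5+[x,y]
def pose(p): # planar
    c,s=np.cos(p[2]),np.sin(p[2]); return np.array([[c,-s,0],[s,c,0],[0,0,1.]])
def fit(obs,x0,z=0,f=1.0):
    # obs: list (cam, ext, localpt, uv)
    def r(p):
        return np.concatenate([(proj(n,pose(p)@np.array(L)+[p[0],p[1],z],e)[0]-uv) for n,e,L,uv in obs])
    s=least_squares(r,x0,loss='soft_l1'); return s.x, r(s.x).reshape(-1,2)
def delta(pos,R,st=None):
    """tool-frame shift cm and rotvec deg from the measured pose to the target"""
    st=st or bot.state(); R0=Ro.from_euler('xyz',st["tcp_rot"]).as_matrix()
    return (R0.T@(np.array(pos)-st["tool_pos"])*100).round(2), np.degrees(Ro.from_matrix(R0.T@R).as_rotvec()).round(2)
def Rt(yaw): return Ro.from_euler('xyz',[-np.pi/2,0,yaw]).as_matrix()
E
cat > f1.py <<'E'
from h import *
T=lambda L,uv:("top",None,np.array(L)/1000,un(uv,6,190,180))
S=lambda L,uv:("side",None,np.array(L)/1000,un(uv,6,280,150))
obs=[T((-105,111,14),(157,575)),T((-105,-111,14),(637,520)),T((94,-111,14),(590,86)),
T((92,91,156),(60,85)),T((28,91,156),(72,240)),T((92,101,156),(36,88)),T((28,101,156),(50,235)),
T((92,-91,118),(518,42)),T((92,-101,118),(543,40)),
S((28,91,156),(400,130)),S((92,91,156),(517,128)),S((60,83,89),(452,243)),
S((28,-101,118),(442,362)),S((92,-101,118),(565,360)),S((28,-101,14),(437,525)),S((92,-101,14),(560,525)),
S((-105,-111,14),(190,548)),S((94,-111,14),(562,545))]
p,r=fit(obs,[.45,.15,0]); print("holder",p.round(4),np.degrees(p[2])); print(r.round(1).tolist())
def A(L,uv):return("top",None,np.array(L)/1000,un(uv,10,365,190))
def B(L,uv):return("side",None,np.array(L)/1000,un(uv,10,315,265))
ob=[A((104,0,0),(130,545)),A((-88,0,0),(698,138)),A((60,25,0),(322,512)),A((60,-25,0),(215,375)),A((-60,25,0),(685,262)),A((-60,-25,0),(568,115)),
B((104,0,0),(105,158))]
# side-lie with left = +x rotated 90 ; also allow swap check
for sgn in(1,-1):
    o=[(n,e,L*[1,sgn,1],uv) for n,e,L,uv in ob]
    q,r=fit(o,[.5,-.2,2.1],z=.028); print("roll",q.round(4),np.degrees(q[2]),r.round(1).tolist())
for nm,uv,z in (("mill",(329,268),.16),("tin",(323,178),.072),("bottlecap",(518,246),.21),("spice",(157,261),.1),("towel",(557,170),.2)):
    print(nm,onz("top",uv,z).round(3))
E
python3 f1.py
```

```text
holder [0.5364 0.2013 0.0996] 5.705702894500047
[[-0.6, 0.9], [0.9, -0.1], [0.1, -0.6], [-0.2, -0.6], [0.3, -0.4], [-0.2, -0.6], [-0.1, 1.0], [-0.1, -0.0], [-0.2, -0.2], [-0.0, -0.8], [0.0, -0.9], [0.4, -0.4], [0.0, -0.0], [0.5, -0.3], [-0.7, 1.9], [-0.8, 1.3], [-2.0, 1.1], [0.0, -0.3]]
roll [ 0.553  -0.2213  2.1683] 124.23585985302016 [[0.0, 0.2], [1.2, -1.0], [-0.1, 1.5], [-0.7, -0.1], [-0.2, 0.2], [0.2, -0.2], [0.3, -0.0]]
roll [ 0.5518 -0.2202  2.1612] 123.83028457682119 [[-0.6, 0.5], [0.9, -0.4], [-11.8, -13.5], [10.0, 15.6], [-11.7, -14.4], [11.1, 15.5], [0.1, -0.4]]
mill [ 0.431 -0.007  0.16 ]
tin [0.666 0.003 0.072]
bottlecap [ 0.467 -0.431  0.21 ]
spice [0.461 0.428 0.1  ]
towel [ 0.641 -0.541  0.2  ]
```

```bash
python3 -m jog '3.5 0 -3.06 0 0 0 8.5;3.5 0 -3.06 0 0 0 8.5;3.5 0 -3.06 0 0 0 8.5;3.5 0 -3.06 0 0 0 8.5;3.5 0 -3.06 0 0 0 8.5;3.5 0 -3.06 0 0 0 8.5;3.5 0 -3.06 0 0 0 8.5;3.5 0 -3.06 0 0 0 8.5'
python3 -m jog '3.5 0 -3.06 0 0 0 8.5;3.5 0 -3.06 0 0 0 8.5;3.5 0 -3.06 0 0 0 8.5;3.5 0 -3.06 0 0 0 8.5;3.5 0 -3.06 0 0 0 8.5;3.5 0 -3.06 0 0 0 8.5;3.5 0 -3.06 0 0 0 8.5;0 0 0 0 7.2 0 8.5'
python3 -c "
from h import *
s=bot.state();print(s['time'],s['tool_pos'],s['tcp_rot'],s['qpos'].round(2));print(delta([.553,-.221,.2],Rt(-.9733)))"
```

```text
time: 0.95
tool_pos: [0.35, 0.1441, 0.2314]
tcp_rot: [-1.571, -0.0, -0.344]
force: [1.1, 1.0, -0.8]
grip_width: 0.085
time: 1.75
tool_pos: [0.5095, -0.1425, 0.23]
tcp_rot: [-1.572, 0.001, -0.472]
force: [-0.6, 1.5, -0.8]
grip_width: 0.0849
1.75 [ 0.50945153 -0.14247355  0.23002458] [-1.57179698e+00  7.25691854e-04 -4.71972475e-01] [-0.27  0.27  0.04  1.34 -0.    0.2 ]
(array([ 7.45,  3.  , -5.01]), array([ 0.07, 28.72, -0.03]))
```

```bash
python3 -m jog '0 0 0 0 7.2 0 8.5;0 0 0 0 7.2 0 8.5;0 0 0 0 7.2 0 8.5;0 0 0 0 7.1 0 8.5;4.4 2 -.4 0 0 0 8.5;4.4 2 -.4 0 0 0 8.5;0 0 0 0 0 0 8.5'
cat > look.py <<'E'
import sys
from h import *
n,name=sys.argv[1:3]; s=bot.state(); im=vision.camera(n); cv2.imwrite(f"pics/{name}.png",im)
import pickle; pickle.dump(s,open(f"pics/{name}.pkl","wb")); print(s['time'],s['tool_pos'].round(4),s['tcp_rot'].round(4),s['qpos'].round(2),s['force'].round(1))
E
python3 look.py wrist w1
```

```text
time: 2.45
tool_pos: [0.5512, -0.2186, 0.1872]
tcp_rot: [-1.574, 0.003, -0.973]
force: [-1.0, 0.8, 0.3]
grip_width: 0.0853
2.45 [ 0.5512 -0.2186  0.1872] [-1.574   0.0033 -0.9729] [-0.38  0.42  0.14  1.3  -0.    0.6 ] [-1.   0.8  0.3]
```

View pics/w1.png

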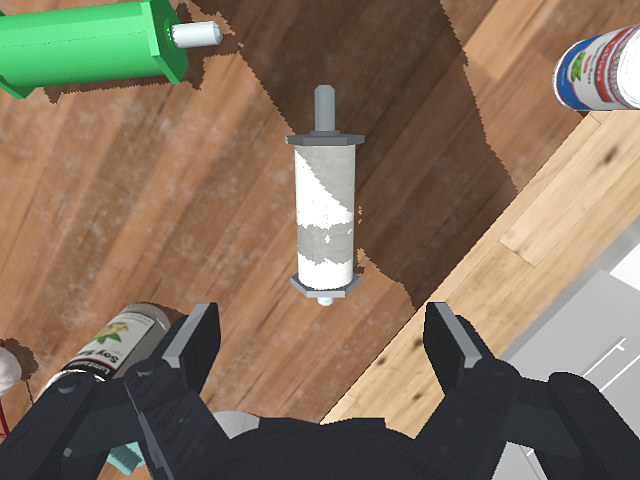

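```bash
python3 - <<'E'
from h import *
import pickle
s=pickle.load(open("pics/w1.pkl","rb"));e=ext("wrist",s)
W=lambda L,uv:("wrist",e,np.array(L)/1000,np.array(uv,float))
obs=[W((104,0,6),(324,85)),W((60,0,25),(325,146)),W((-60,0,25),(326,290)),W((60,25,0),(295,146)),W((60,-25,0),(356,146)),W((-60,25,0),(299,287)),W((-60,-25,0),(354,287)),W((-88,0,8),(326,300))]
for q0 in ([.553,-.221,2.168],):
    q,r=fit(obs,q0,z=.028);print(q.round(4),np.degrees(q[2]),r.round(1).tolist())
g=bot.hold_point_z
print(delta([q[0],q[1],.028-g],Rt(q[2]-np.pi)))
E
```

```text
[ 0.5532 -0.2196  2.1792] 124.86151489954817 [[0.6, 1.6], [0.2, 1.4], [0.3, 0.6], [-0.4, -0.8], [-0.5, -1.5], [0.1, -8.7], [-0.9, -9.2], [0.4, 9.2]]
(array([ 0.41, 17.95,  0.08]), array([ 0.13, -0.58, -0.17]))
```

```bash
python3 -m jog '.4 4.55 .08 0 -.6 0 8.5;0 4.55 0 0 0 0 8.5;0 4.55 0 0 0 0 8.5;0 3 0 0 0 0 8.5;0 1.5 0 0 0 0 8.5;0 0 0 0 0 0 8.5'
python3 look.py wrist w2
```

```text
time: 3.1
tool_pos: [0.5526, -0.2171, 0.0082]
tcp_rot: [-1.573, 0.003, -0.959]
force: [0.1, 0.1, 0.5]
grip_width: 0.0852
3.1 [ 0.5526 -0.2171  0.0082] [-1.5726  0.003  -0.9593] [-0.37  0.54 -0.15  0.89  0.    0.58] [0.1 0.1 0.5]
```

View pics/w2.png

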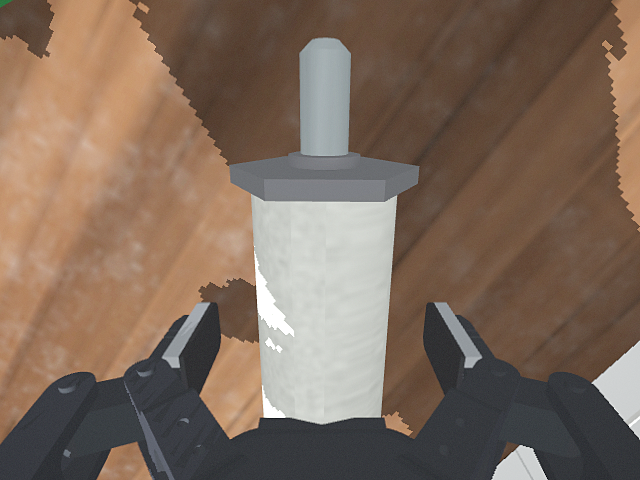

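```bash
python3 -m jog '0 0 0 0 0 0 3;0 0 0 0 0 0 3;0 0 0 0 0 0 3;0 0 0 0 0 0 3;0 0 0 0 0 0 3;0 0 0 0 0 0 3;0 0 0 0 0 0 3'
python3 look.py wrist w3; python3 - <<'E'
from h import *
s=bot.state()
h=np.array([.5364,.2013,.0996]);H=pose(h)
def w(L):return H@(np.array(L)/1000)+[h[0],h[1],0]
print(w((60,0,250)),w((60,8,104)))
print(delta(w((60,0,250))-[0,0,.0187],Rt(h[2]-np.pi/2)))
E
```

```text
time: 3.85
tool_pos: [0.5549, -0.2186, 0.0114]
tcp_rot: [-1.569, -0.002, -0.96]
force: [-2.1, 1.9, 11.9]
grip_width: 0.0485
3.85 [ 0.5549 -0.2186  0.0114] [-1.5695 -0.0017 -0.9599] [-0.38  0.53 -0.14  0.89  0.    0.58] [-2.1  1.9 11.9]
[0.59610264 0.20726612 0.25      ] [0.59530716 0.21522648 0.104     ]
(array([-32.48, -22.01,  27.83]), array([-0.1 , 29.29,  0.07]))
```

View pics/w3.png

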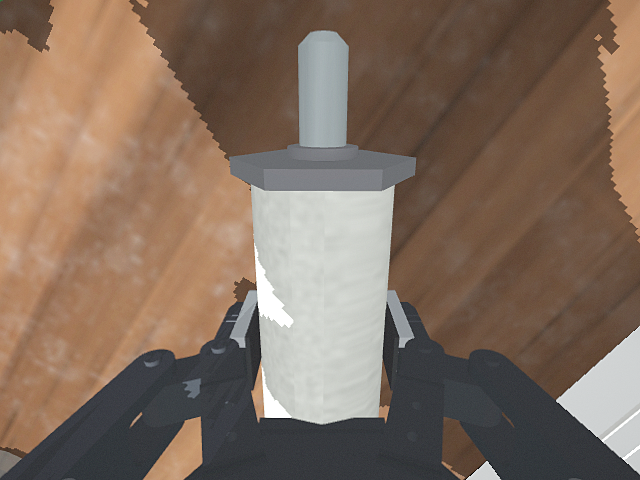

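```bash
python3 -m jog '0 -4.4 0 0 0 0 3;0 -4.4 0 0 0 0 3;0 -4.4 0 0 0 0 3;0 -4.4 0 0 0 0 3;0 -4.4 0 0 7.3 0 3;0 0 0 0 7.3 0 3;0 0 0 0 7.3 0 3;0 0 0 0 7.4 0 3'
python3 -m jog '-4.2 0 .83 0 0 0 3;-4.2 0 .83 0 0 0 3;-4.2 0 .83 0 0 0 3;-4.2 0 .83 0 0 0 3;-4.2 0 .83 0 0 0 3;-4.2 0 .83 0 0 0 3;-4.2 0 .83 0 0 0 3;-4.2 0 .83 0 0 0 3'
python3 -m jog '-4.2 0 .83 0 0 0 3;-4.2 0 .83 0 0 0 3;0 0 0 0 0 0 3;0 0 0 0 0 0 3'
python3 look.py wrist w4;python3 look.py side s4
```

```text
time: 4.7
tool_pos: [0.5542, -0.2184, 0.2306]
tcp_rot: [-1.57, -0.0, -1.477]
force: [-0.1, 0.6, -2.5]
grip_width: 0.0484
time: 5.5
tool_pos: [0.5867, 0.1243, 0.2305]
tcp_rot: [-1.57, 0.0, -1.471]
force: [0.6, -0.0, -1.8]
grip_width: 0.0484
time: 5.9
tool_pos: [0.5948, 0.2086, 0.2299]
tcp_rot: [-1.571, -0.0, -1.47]
force: [-0.2, -0.8, -1.9]
grip_width: 0.0483
5.9 [0.5948 0.2086 0.2299] [-1.5708e+00 -2.0000e-04 -1.4696e+00] [ 0.34  0.5   0.37  1.44 -0.    1.81] [-0.2 -0.8 -1.9]
5.95 [0.5949 0.2076 0.23  ] [-1.5707e+00 -3.0000e-04 -1.4709e+00] [ 0.34  0.5   0.37  1.44 -0.    1.81] [-1.   0.2 -1.3]
```

View pics/w4.png

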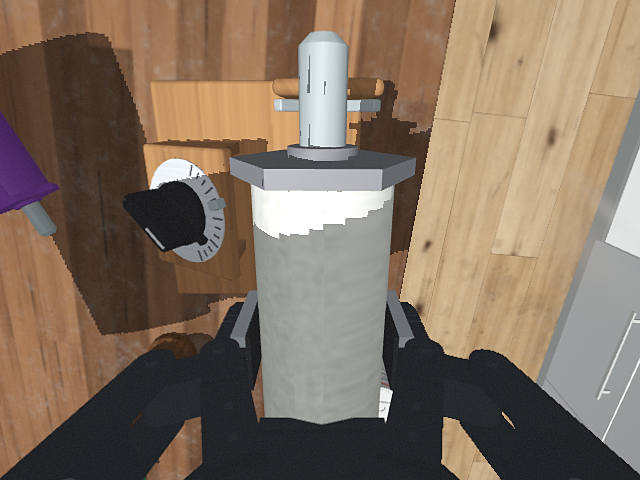

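View pics/s4.png

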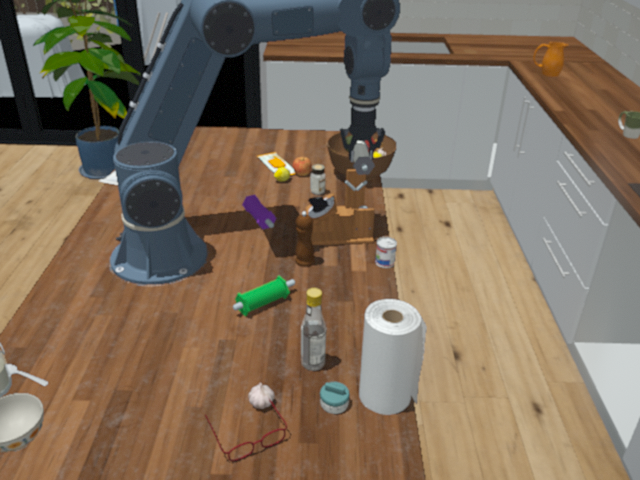

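```bash
python3 - <<'E'
from h import *
im=cv2.imread("pics/w4.png"); crop(im,220,20,200,150,4,"pics/c5.png"); crop(im,120,120,130,160,4,"pics/c6.png")
s=cv2.imread("pics/s4.png"); crop(s,290,110,120,140,4,"pics/c7.png")
E
```

```text
(no output)
```

View pics/c5.png

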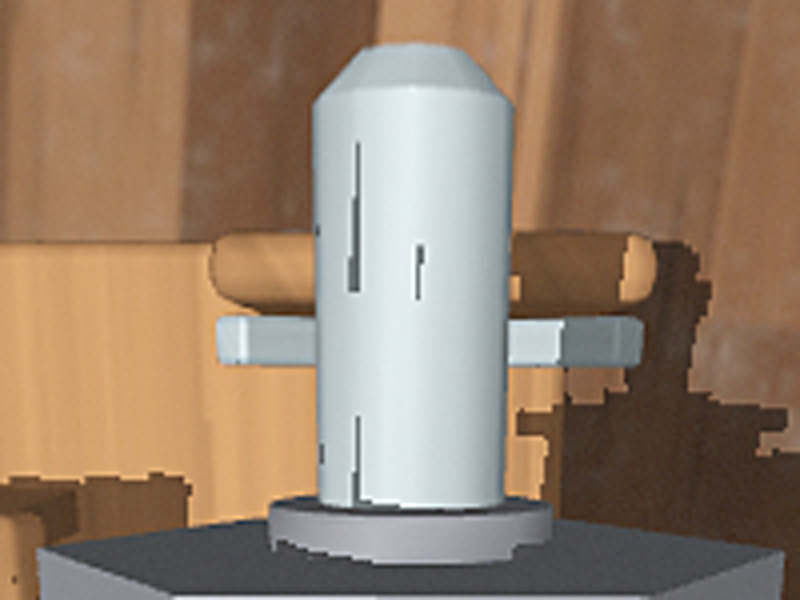

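View pics/c6.png

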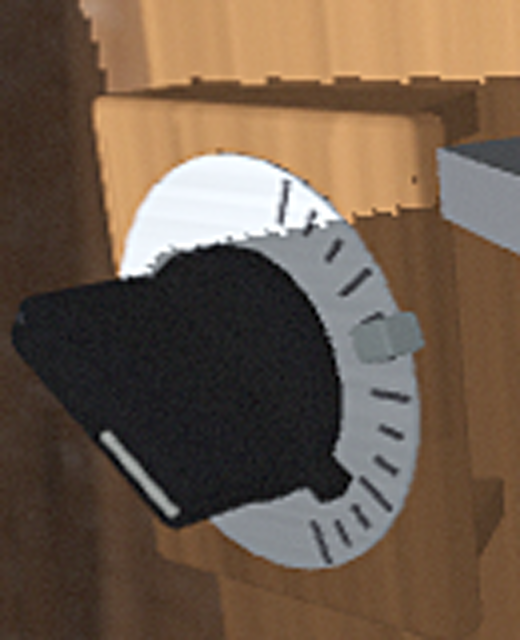

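View pics/c7.png

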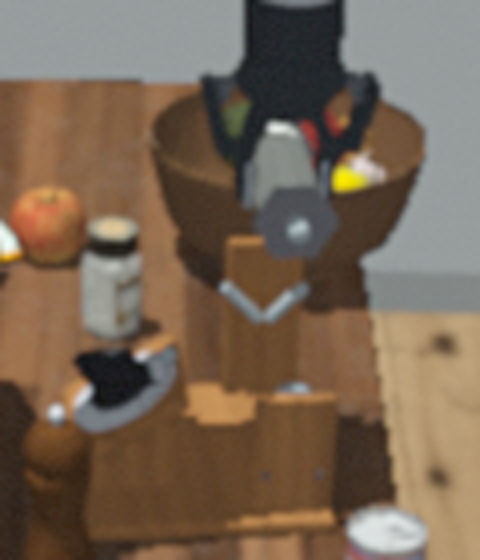

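```bash
cat > f2.py <<'E'
from h import *
import pickle
s=pickle.load(open("pics/w4.pkl","rb")); e=ext("wrist",s)
M=np.linalg.inv(P["wrist"]["hand_eye"]); et=(M[:3,:3],M[:3,3])
# roll in tool frame: axis dir d ~ -x (plunger), up=-y, lateral
def rp(p,L): # L=(axial, lat(tool z), up) mm
    a,b,c,th,ps=p
    L=np.array(L)/1000
    v=np.array([-L[0],-L[2],L[1]])
    return Ro.from_euler('zy',[th,ps]).as_matrix()@v+[a,b,c]
u4=lambda uv:un(uv,4,220,20)
obs=[((66,-16.2,28),u4((170,597))),((66,16.2,28),u4((655,597))),((66,-32.3,0),u4((40,553))),((66,32.3,0),u4((782,553))),
((60,-16.2,28),(264,191)),((60,16.2,28),(386,191))]
# pin silhouette edges / tip: handled via tip far edge and tangent points approx (lateral +-8)
def r(p):
    o=[proj("wrist",rp(p,L),et)[0]-uv for L,uv in obs]
    # pin: silhouette centre at tip plane and base; far extreme of tip face
    tp=np.array([proj("wrist",rp(p,(100.5,8*np.cos(t),8*np.sin(t))),et)[0] for t in np.linspace(0,2*np.pi,37)])
    o.append([tp[:,0].min()-u4((313,100))[0],tp[:,0].max()-u4((513,100))[0]])
    tf=np.array([proj("wrist",rp(p,(104,4.5*np.cos(t),4.5*np.sin(t))),et)[0] for t in np.linspace(0,2*np.pi,37)])
    o.append([0,tf[:,1].min()-u4((412,44))[1]])
    return np.concatenate(o)
q=least_squares(r,[0,-.0187,0,0,0],loss='soft_l1')
print("roll in tool (mm,deg)",(q.x[:3]*1000).round(1),np.degrees(q.x[3:]).round(2),r(q.x).round(1))
Rm=Ro.from_euler('xyz',s["tcp_rot"]).as_matrix()
print("plunger tip world",(Rm@rp(q.x,(104,0,0))+s["tool_pos"]).round(4),"fixed",(Rm@rp(q.x,(-88,0,0))+s["tool_pos"]).round(4),"mid",(Rm@rp(q.x,(0,0,0))+s["tool_pos"]).round(4))
# V cup in world from wrist
h=np.array([.5364,.2013,.0996]);H=pose(h)
w=lambda L:H@(np.array(L)/1000)+[h[0],h[1],0]
for L in [(28,91,156),(92,91,156),(28,101,156),(92,101,156),(60+22.5,83,111),(60-22.5,83,111),(60+22.5,91,111),(60-22.5,91,111)]:
    print(L,((proj("wrist",w(L),e)[0]-[220,20]+.5)*4-.5).round(0))
E
python3 f2.py
```

```text
roll in tool (mm,deg) [ -0.4 -18.4  -1.3] [-0.6  -0.01] [ 0.8  0.1 -0.  -0.  -0.7  0.1  1.8 -0.1  0.1 -0.1 -3.8 -0.1 -0.4  0.5
  0.   0.2]
plunger tip world [0.583  0.3124 0.2472] fixed [0.6024 0.1214 0.2493] mid [0.5935 0.2089 0.2483]
(28, 91, 156) [204. 311.]
(92, 91, 156) [656. 312.]
(28, 101, 156) [200. 235.]
(92, 101, 156) [660. 235.]
(82.5, 83, 111) [556. 372.]
(37.5, 83, 111) [296. 372.]
(82.5, 91, 111) [558. 323.]
(37.5, 91, 111) [295. 322.]
```

```bash
cat > tgt.py <<'E'
from h import *
import sys
h=np.array([.5364,.2013,.0996]);H=pose(h)
w=lambda L:H@(np.array(L)/1000)+[h[0],h[1],0]
off=np.array([-.4,-18.4,-1.3])/1000
def show(L):
    R=Rt(h[2]-np.pi/2); print(L,delta(w(L)-R@off,R))
def cur():
    s=bot.state();R=Ro.from_euler('xyz',s["tcp_rot"]).as_matrix();m=s["tool_pos"]+R@off
    print("t",s["time"],"mid local",(H.T@(m-[h[0],h[1],0])*1000).round(1),"yaw err deg",np.degrees(s["tcp_rot"][2]-h[2]+np.pi/2).round(2),"F local",(H.T@s["force"]).round(1))
cur()
for a in sys.argv[1:]: show([float(v) for v in a.split(",")])
E
python3 tgt.py 60.5,-18,250 60.5,-18,150; python3 - <<'E'
from h import *
h=np.array([.5364,.2013,.0996]);H=pose(h)
w=lambda L:H@(np.array(L)/1000)+[h[0],h[1],0]
# V tops in side image
for z in(111,115,120,125): print(z,[((proj("side",w((60+d,83,z)))[0]-[280,150]+.5)*6).round(0).tolist() for d in(-z+89,z-89)])
E
```

```text
t 6.0 mid local [ 57.6   0.3 248.5] yaw err deg -0.04 F local [-0.4 -0.3 -2.4]
[60.5, -18.0, 250.0] (array([ 1.83, -0.15,  0.29]), array([-0.01, -0.04,  0.01]))
[60.5, -18.0, 150.0] (array([1.83, 9.85, 0.29]), array([-0.01, -0.04,  0.01]))
111 [[417.0, 206.0], [497.0, 204.0]]
115 [[410.0, 200.0], [505.0, 198.0]]
120 [[401.0, 192.0], [514.0, 189.0]]
125 [[393.0, 184.0], [524.0, 181.0]]
```

```bash
python3 -m jog '1.83 0 .29 0 0 0 3;0 3.5 0 0 0 0 3;0 3.5 0 0 0 0 3;0 2 0 0 0 0 3;0 .85 0 0 0 0 3;0 0 0 0 0 0 3;0 0 0 0 0 0 3'
python3 tgt.py 60.5,-18,150; python3 look.py wrist w5; python3 look.py side s5; python3 - <<'E'
from h import *
a=cv2.imread("pics/w5.png");crop(a,220,0,200,200,3,"pics/c8.png")
a=cv2.imread("pics/s5.png");crop(a,290,130,120,120,5,"pics/c9.png")
E
```

```text
time: 6.7
tool_pos: [0.6004, 0.1894, 0.1327]
tcp_rot: [-1.569, 0.0, -1.472]
force: [0.2, 0.3, -1.9]
grip_width: 0.0481
t 6.7 mid local [ 61.1 -17.8 151. ] yaw err deg -0.05 F local [ 0.2  0.3 -1.9]
[60.5, -18.0, 150.0] (array([ 0.02,  0.11, -0.07]), array([-0.09, -0.05, -0.01]))
6.7 [0.6004 0.1894 0.1327] [-1.5692e+00  2.0000e-04 -1.4720e+00] [ 0.31  0.51  0.15  1.2  -0.    1.78] [ 0.2  0.3 -1.9]
6.75 [0.6005 0.1896 0.1328] [-1.5688e+00  3.0000e-04 -1.4718e+00] [ 0.31  0.51  0.15  1.2  -0.    1.78] [ 0.7  0.9 -2.7]
```

View pics/c8.png

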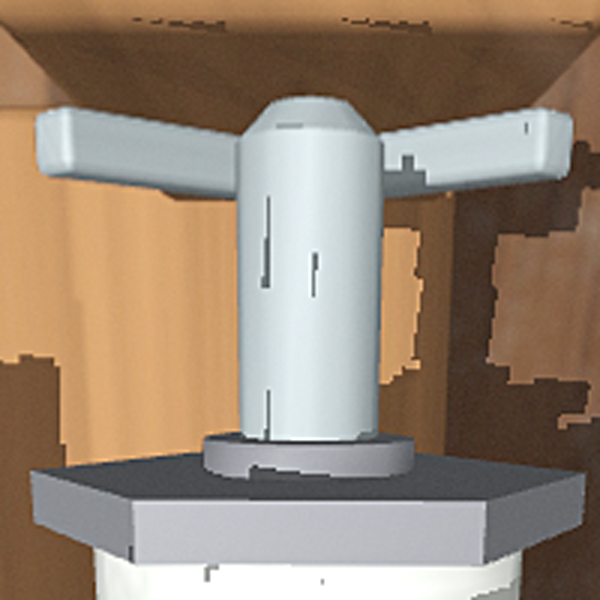

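View pics/c9.png

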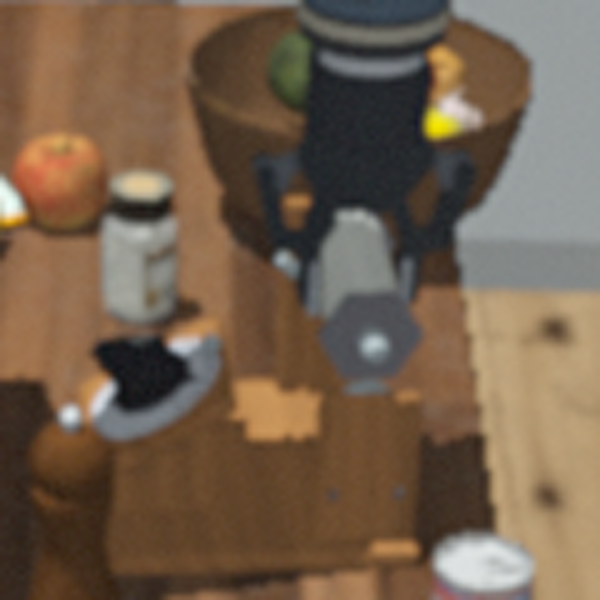

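```bash
python3 -m jog '-.5 .1 -.08 0 0 0 3;-.5 0 0 0 0 0 3;0 0 0 0 0 0 3'
python3 tgt.py 60.5,11.5,150; python3 look.py wrist w6;  python3 - <<'E'
from h import *
a=cv2.imread("pics/w6.png");crop(a,220,0,200,200,3,"pics/c10.png")
E
```

```text
time: 7.1
tool_pos: [0.598, 0.2002, 0.1305]
tcp_rot: [-1.57, -0.001, -1.471]
force: [1.5, -4.3, -1.0]
grip_width: 0.0484
t 7.1 mid local [ 59.9  -6.8 148.9] yaw err deg 0.02 F local [ 1.1 -4.5 -1. ]
[60.5, 11.5, 150.0] (array([-1.83, -0.11,  0.06]), array([-0.02,  0.02,  0.03]))
7.1 [0.598  0.2002 0.1305] [-1.5704e+00 -6.0000e-04 -1.4708e+00] [ 0.32  0.52  0.15  1.2  -0.    1.79] [ 1.5 -4.3 -1. ]
```

View pics/c10.png

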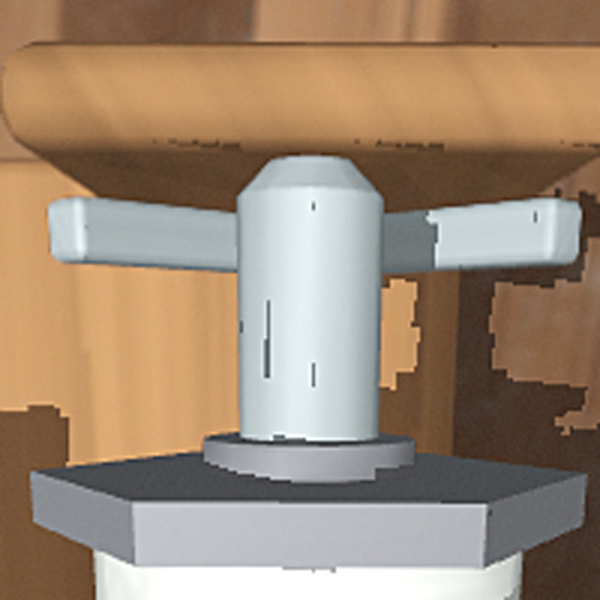

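```bash
python3 -m jog '-.6 0 0.04 0 0 0 3;-.6 0 0 0 0 0 3;-.6 0 0 0 0 0 3;0 0 0 0 0 0 3;0 0 0 0 0 0 3'
python3 tgt.py 60.5,11.5,150; python3 look.py wrist w7;  python3 - <<'E'
from h import *
a=cv2.imread("pics/w7.png");crop(a,220,0,200,200,3,"pics/c11.png")
E
```

```text
time: 7.65
tool_pos: [0.5964, 0.217, 0.1302]
tcp_rot: [-1.571, -0.002, -1.471]
force: [0.1, -10.2, -1.4]
grip_width: 0.0482
t 7.65 mid local [ 60.   10.  148.6] yaw err deg -0.01 F local [ -0.9 -10.2  -1.4]
[60.5, 11.5, 150.0] (array([-0.15, -0.14,  0.05]), array([ 0.02, -0.01,  0.1 ]))
7.65 [0.5964 0.217  0.1302] [-1.5712 -0.0018 -1.4714] [ 0.35  0.53  0.16  1.21 -0.    1.82] [  0.1 -10.2  -1.4]
```

View pics/c11.png

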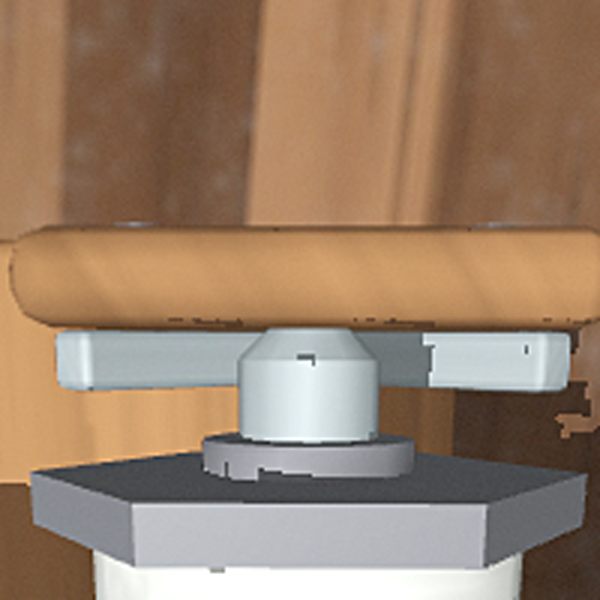

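```bash
python3 -m jog '0 1 0.06 0 0 0 3;0 1 0 0 0 0 3;0 1 0 0 0 0 3;0 1 0 0 0 0 3;0 .5 0 0 0 0 3;0 0 0 0 0 0 3;0 0 0 0 0 0 3'
python3 tgt.py 60.5,-3,103.5; python3 look.py wrist w8; python3 look.py side s8; python3 look.py top t8;   python3 - <<'E'
from h import *
a=cv2.imread("pics/w8.png");crop(a,220,0,200,200,3,"pics/c12.png")
a=cv2.imread("pics/s8.png");b=cv2.imread("pics/t8.png")
A=cv2.resize(a[150:250,290:390],None,fx=4,fy=4,interpolation=2);B=cv2.resize(b[160:260,200:300],None,fx=4,fy=4,interpolation=2)
cv2.imwrite("pics/c13.png",np.hstack([A,B]))
E
```

```text
time: 8.4
tool_pos: [0.5969, 0.2167, 0.085]
tcp_rot: [-1.572, -0.002, -1.472]
force: [-0.0, -9.6, -1.9]
grip_width: 0.0482
t 8.4 mid local [ 60.5   9.8 103.4] yaw err deg -0.03 F local [-1.  -9.6 -1.9]
[60.5, -3.0, 103.5] (array([ 1.27, -0.01,  0.01]), array([ 0.05, -0.03,  0.11]))
8.4 [0.5969 0.2167 0.085 ] [-1.5716 -0.0018 -1.4718] [ 0.35  0.55  0.09  1.11 -0.    1.82] [-0.  -9.6 -1.9]
8.45 [0.5969 0.2168 0.085 ] [-1.5716 -0.0018 -1.4717] [ 0.35  0.55  0.09  1.11 -0.    1.82] [ 0.1 -9.8 -1.8]
8.5 [0.5969 0.2167 0.0851] [-1.5715 -0.0019 -1.4717] [ 0.35  0.55  0.09  1.11 -0.    1.82] [ 0.3 -9.3 -1.9]
```

View pics/c12.png

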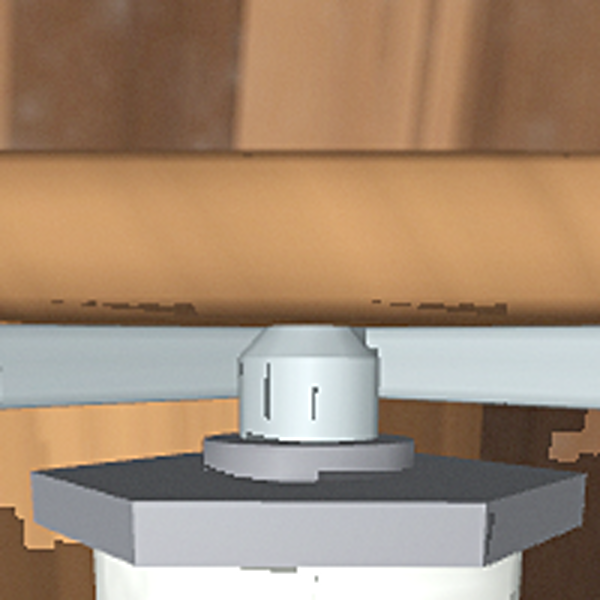

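View pics/c13.png

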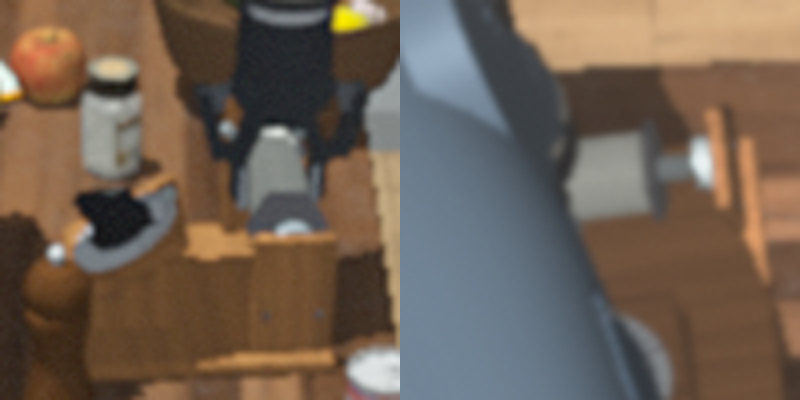

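```bash
python3 - <<'E'
from h import *
h=np.array([.5364,.2013,.0996]);H=pose(h)
w=lambda L:H@(np.array(L)/1000)+[h[0],h[1],0]
for y,r,zc in((-81,17,104),(-91,17,104),(-74,8,104),(-60,8,104)):
    q=np.array([proj("top",w((60+r*np.cos(t),y,zc+r*np.sin(t))))[0] for t in np.linspace(0,6.28,60)])
    f=lambda v,o:((v-o+.5)*4).round(0)
    print(y,"cols",f(q[:,0].min(),200)+400,f(q[:,0].max(),200)+400,"rows",f(q[:,1].min(),160),f(q[:,1].max(),160))
E
python3 - <<'E'
import cv2
b=cv2.imread("pics/t8.png");cv2.imwrite("pics/c14.png",cv2.resize(b[185:220,250:300],None,fx=14,fy=14,interpolation=2))
E
```

```text
-81 cols 694.0 703.0 rows 138.0 192.0
-91 cols 710.0 719.0 rows 136.0 190.0
-74 cols 685.0 690.0 rows 154.0 179.0
-60 cols 663.0 668.0 rows 157.0 182.0
```

View pics/c14.png

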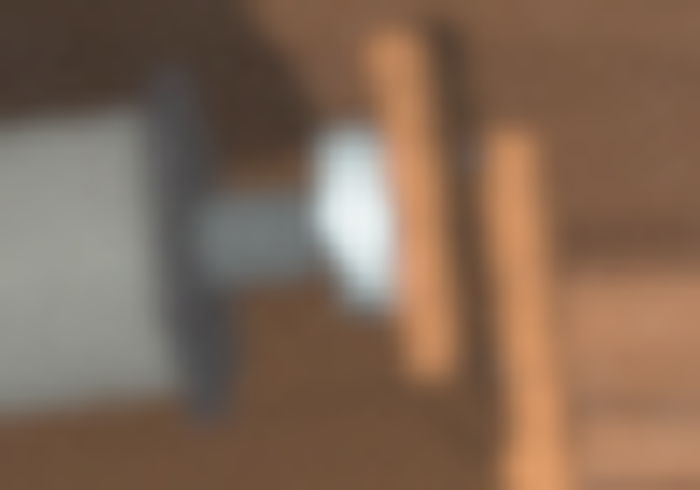

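```bash
python3 -m jog '.4 0 .06 0 0 0 3;.3 0 0 0 0 0 3;.3 0 0 0 0 0 3;0 0 0 0 0 0 3;0 0 0 0 0 0 3'
python3 tgt.py 60.5,-3,103.5; python3 look.py top t9;  python3 - <<'E'
import cv2
b=cv2.imread("pics/t9.png");cv2.imwrite("pics/c15.png",cv2.resize(b[185:220,250:300],None,fx=14,fy=14,interpolation=2))
E
```

```text
time: 9.05
tool_pos: [0.5983, 0.2072, 0.0851]
tcp_rot: [-1.572, -0.001, -1.471]
force: [-1.7, -6.6, -2.0]
grip_width: 0.048
t 9.05 mid local [6.090e+01 1.000e-01 1.035e+02] yaw err deg -0.02 F local [-2.4 -6.4 -2. ]
[60.5, -3.0, 103.5] (array([ 0.31, -0.  , -0.04]), array([ 0.06, -0.02,  0.06]))
9.05 [0.5983 0.2072 0.0851] [-1.5718e+00 -1.1000e-03 -1.4715e+00] [ 0.33  0.55  0.08  1.1  -0.    1.81] [-1.7 -6.6 -2. ]
```

View pics/c15.png

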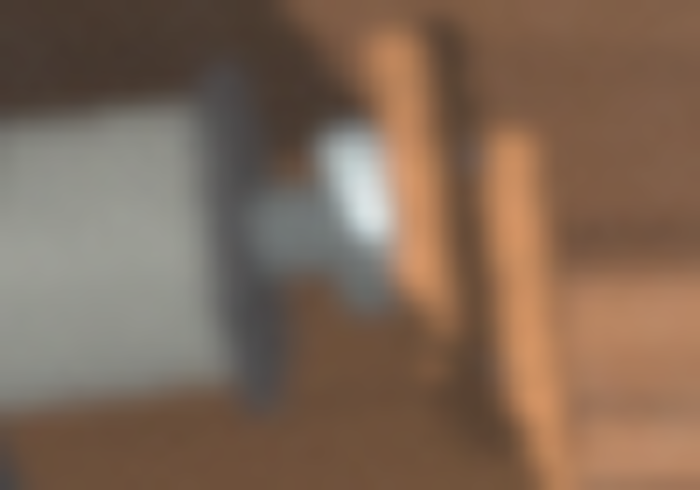

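```bash
python3 -m jog '.2 0 0 0 0 0 3;.15 0 0 0 0 0 3;0 0 0 0 0 0 3;0 0 0 0 0 0 3'
python3 tgt.py 60.5,-3,103.5
```

```text
time: 9.5
tool_pos: [0.5986, 0.2048, 0.0851]
tcp_rot: [-1.572, 0.0, -1.471]
force: [-4.1, 1.9, -3.4]
grip_width: 0.0482
t 9.5 mid local [ 61.   -2.4 103.5] yaw err deg 0.01 F local [-3.9  2.3 -3.4]
[60.5, -3.0, 103.5] (array([ 0.06,  0.  , -0.05]), array([ 0.05,  0.01, -0.03]))
```

```bash
python3 -m jog '-.05 .2 -.05 0 0 0 3;0 .1 0 0 0 0 3;0 0 0 0 0 0 3;0 0 0 0 0 0 3'
python3 tgt.py 60.5,-3,100; python3 look.py wrist w10;python3 look.py top t10;python3 look.py side s10;  python3 - <<'E'
from h import *
a=cv2.imread("pics/w10.png");crop(a,220,0,200,200,3,"pics/c16.png")
a=cv2.imread("pics/s10.png");b=cv2.imread("pics/t10.png")
A=cv2.resize(a[150:250,290:390],None,fx=4,fy=4,interpolation=2);B=cv2.resize(b[160:260,200:300],None,fx=4,fy=4,interpolation=2)
cv2.imwrite("pics/c17.png",np.hstack([A,B]))
E
```

```text
time: 9.9
tool_pos: [0.5988, 0.2048, 0.0833]
tcp_rot: [-1.569, -0.0, -1.471]
force: [-5.3, -3.3, 11.0]
grip_width: 0.0487
t 9.9 mid local [ 61.2  -2.3 101.7] yaw err deg -0.0 F local [-5.6 -2.8 11. ]
[60.5, -3.0, 100.0] (array([ 0.07,  0.17, -0.07]), array([-0.08, -0.  ,  0.01]))
9.9 [0.5988 0.2048 0.0833] [-1.5695e+00 -1.0000e-04 -1.4712e+00] [ 0.33  0.55  0.07  1.1  -0.    1.8 ] [-5.3 -3.3 11. ]
9.95 [0.5988 0.2049 0.0833] [-1.5695 -0.     -1.4712] [ 0.33  0.55  0.07  1.1  -0.    1.8 ] [-5.4 -2.5 11.5]
10.0 [0.5988 0.2048 0.0833] [-1.5695e+00 -1.0000e-04 -1.4712e+00] [ 0.33  0.55  0.07  1.1  -0.    1.8 ] [-5.8 -2.7 11. ]
```

View pics/c16.png

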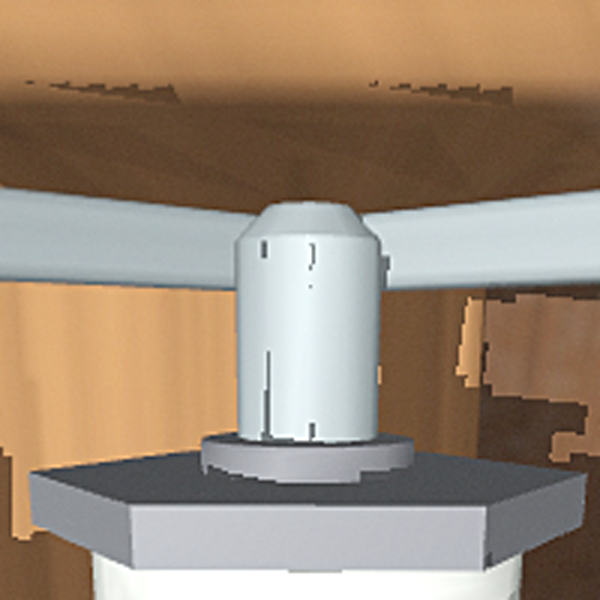

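View pics/c17.png

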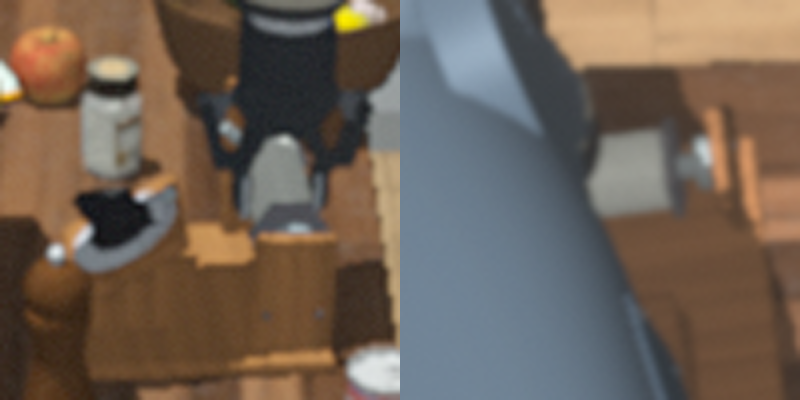

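```bash
python3 -m jog '0 0 -.07 0 0 0 3;0 0 0 0 0 0 5.3;0 0 0 0 0 0 5.8;0 0 0 0 0 0 6.5;0 0 0 0 0 0 7.5;0 0 0 0 0 0 8.2;0 0 0 0 0 0 8.2'
python3 look.py wrist w11;python3 look.py top t11;python3 look.py side s11;  python3 - <<'E'
from h import *
a=cv2.imread("pics/w11.png");crop(a,220,0,200,200,3,"pics/c18.png")
a=cv2.imread("pics/s11.png");b=cv2.imread("pics/t11.png")
A=cv2.resize(a[150:250,290:390],None,fx=4,fy=4,interpolation=2);B=cv2.resize(b[160:260,200:300],None,fx=4,fy=4,interpolation=2)
cv2.imwrite("pics/c19.png",np.hstack([A,B]))
E
```

```text
time: 10.75
tool_pos: [0.5978, 0.2048, 0.0822]
tcp_rot: [-1.571, -0.0, -1.471]
force: [0.5, 0.0, 0.3]
grip_width: 0.0821
10.75 [0.5978 0.2048 0.0822] [-1.5709e+00 -1.0000e-04 -1.4713e+00] [ 0.33  0.55  0.07  1.09 -0.    1.8 ] [0.5 0.  0.3]
10.8 [0.5978 0.2048 0.0823] [-1.5708 -0.     -1.4713] [ 0.33  0.55  0.07  1.09 -0.    1.8 ] [-0.3 -0.3 -0.2]
10.85 [0.5978 0.2048 0.0823] [-1.5708 -0.     -1.4712] [ 0.33  0.55  0.07  1.09 -0.    1.8 ] [-0.3 -0.2 -0.1]
```

View pics/w11.png

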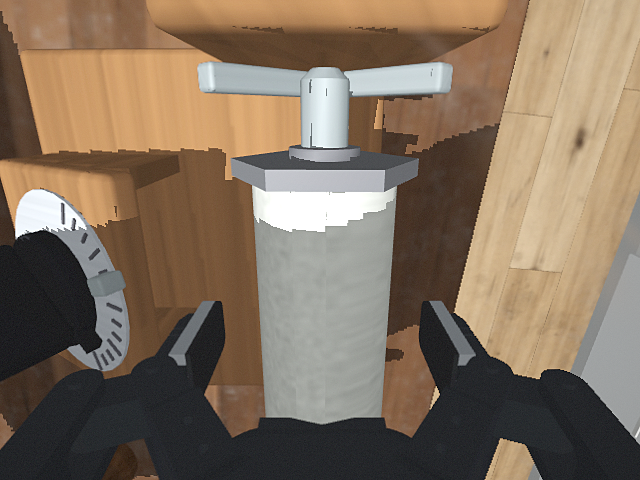

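View pics/c19.png

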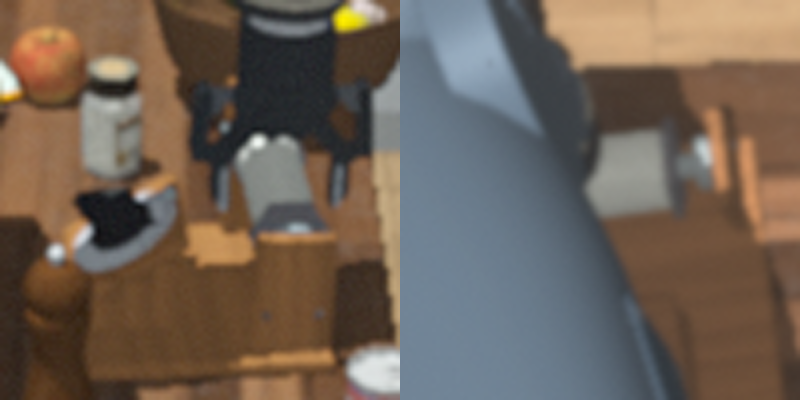

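```bash
python3 -m jog '0 -1.5 0 0 0 0 8.2;0 -4 0 0 0 0 8.2;0 -5 0 0 0 0 8.2;0 -5 0 0 0 0 8.2'
cat > dial.py <<'E'
from h import *
import pickle
h=np.array([.5364,.2013,.0996]);H=pose(h)
w=lambda L:H@(np.array(L)/1000)+[h[0],h[1],0]
c30,s30=np.cos(np.pi/6),.5
n=np.array([-s30,0,c30]);u=np.array([c30,0,s30]);v=np.array([0,1.,0]);C=np.array([-62,0,70.])
def pt(th,r,z): return w(C+u*r*np.cos(th)+v*r*np.sin(th)+n*z)
def ang(cam,uv,z,e):
    c,d=ray(cam,uv,e); N=H@n; p0=w(C+n*z); X=c+d*(N@(p0-c))/(N@d)
    L=H.T@(X-[h[0],h[1],0])*1000-C; return np.arctan2(L@v,L@u),np.hypot(L@v,L@u)
def Rd(th): # tool x along bar angle th, tool y=-n
    x=H@(u*np.cos(th)+v*np.sin(th)); y=-H@n; return np.column_stack([x,y,np.cross(x,y)])
E
python3 - <<'E'
from dial import *
s=pickle.load(open("pics/w4.pkl","rb"));e=ext("wrist",s)
u6=lambda a:un(a,4,120,120)
for nm,a,z in(("ptr",(335,487),5),("ptr",(335,487),10),("tab",(388,338),5),("tab",(405,330),10),("bar end top",(150,478),41),("bar corner",(18,310),41)): print(nm,z,ang("wrist",u6(a),z,e))
s=bot.state();print(s['tool_pos'],s['qpos'].round(2))
th=-.75
for d in(30+60-18.7+80,):
    print(delta(pt(th,0,d-0),Rd(th)), pt(th,0,d))
E
```

```text
time: 11.3
tool_pos: [0.5972, 0.2046, 0.239]
tcp_rot: [-1.571, -0.0, -1.471]
force: [1.2, 0.9, 0.1]
grip_width: 0.0818
ptr 5 (np.float64(-0.6967638639647428), np.float64(31.98520176541187))
ptr 10 (np.float64(-0.5334780812353456), np.float64(35.24680891759907))
tab 5 (np.float64(0.3123318341555448), np.float64(46.67129114013617))
tab 10 (np.float64(0.3226676692741775), np.float64(57.42920166495073))
bar end top 41 (np.float64(-0.5504091249873388), np.float64(17.663710566451922))
bar corner 41 (np.float64(2.3306896128571664), np.float64(27.406312750475493))
[0.59723137 0.2045684  0.23902229] [0.33 0.5  0.4  1.47 0.   1.8 ]
(array([ -0.28,   3.81, -19.85]), array([ 28.31, -45.93, -12.31])) [0.39943219 0.18761272 0.20102964]
```

```bash
python3 -m jog '0 0 -4.9 0 0 0 8.2;0 0 -4.9 0 0 0 8.2;0 0 -4.9 0 0 0 8.2;0 0 -4.9 0 0 0 8.2;0 0 0 4.04 -6.56 -1.76 8.2;0 0 0 4.04 -6.56 -1.76 8.2;0 0 0 4.04 -6.56 -1.76 8.2'
python3 -m jog '0 0 0 4.04 -6.56 -1.76 8.2;0 0 0 4.04 -6.56 -1.76 8.2;0 0 0 4.04 -6.56 -1.76 8.2;0 0 0 4.04 -6.56 -1.76 8.2;0 0 0 0 0 0 8.2'
python3 look.py wrist w12; python3 - <<'E'
from dial import *
print(delta(pt(-.65,0,30+60-18.7+80),Rd(-.65)))
E
```

```text
time: 12.0
tool_pos: [0.4031, 0.1855, 0.2378]
tcp_rot: [-1.375, -0.128, -1.134]
force: [0.2, 0.2, -0.6]
grip_width: 0.0819
time: 12.5
tool_pos: [0.4016, 0.1846, 0.2366]
tcp_rot: [-1.195, -0.376, -0.72]
force: [-0.1, -0.4, 0.1]
grip_width: 0.0823
12.5 [0.4016 0.1846 0.2366] [-1.1955 -0.3762 -0.7197] [ 0.6  -0.33 -0.67  0.76 -0.24  1.19] [-0.1 -0.4  0.1]
(array([-1.69,  3.02, -1.18]), array([ 0.01, -5.84, -0.  ]))
```

View pics/w12.png

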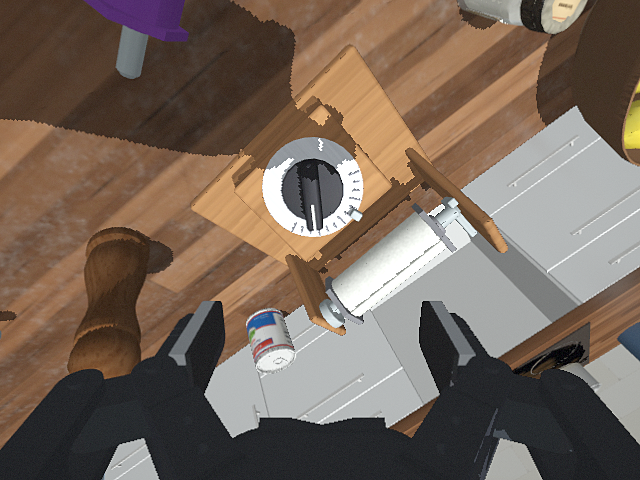

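```bash
python3 - <<'E'
import cv2
b=cv2.imread("pics/w12.png");cv2.imwrite("pics/c20.png",cv2.resize(b[125:245,240:400],None,fx=5,fy=5,interpolation=2))
cv2.imwrite("pics/c21.png",cv2.resize(b[140:340,280:520],None,fx=3,fy=3,interpolation=2))
E
```

```text
(no output)
```

View pics/c20.png

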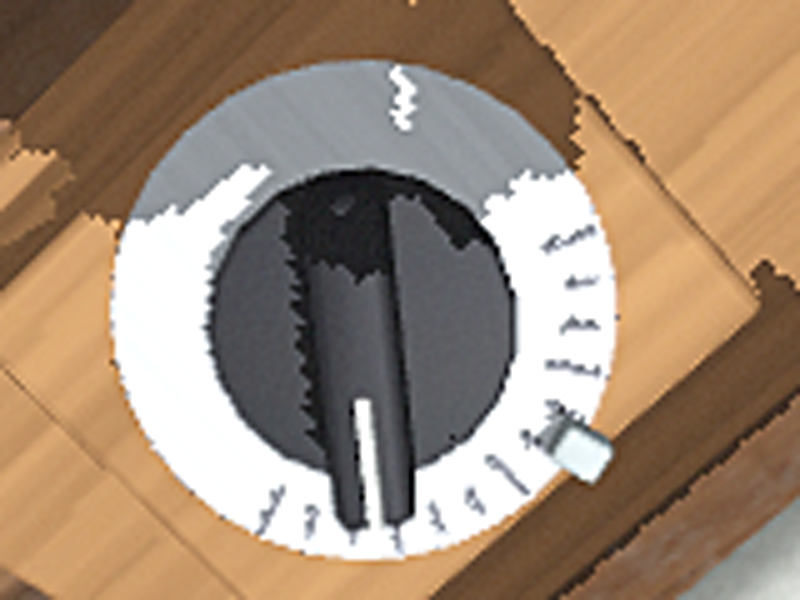

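View pics/c21.png

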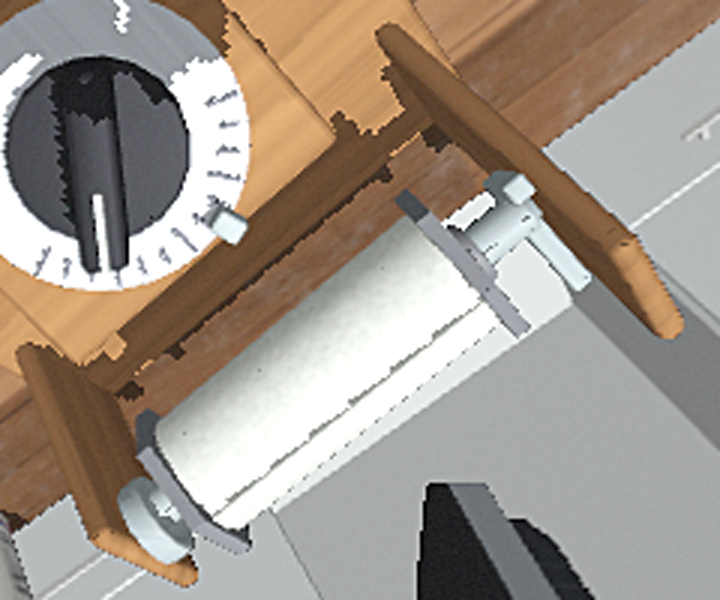

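```bash
python3 - <<'E'
from dial import *
s=pickle.load(open("pics/w12.pkl","rb"));e=ext("wrist",s)
U=lambda a:un(a,5,240,125)
for nm,a,z in(("bar front mid",(375,525),41),("bar front mid",(375,525),36),("bar rear mid",(337,190),41),("disc c",(362,325),0),("ring c",(363,310),0),("tab top c",(590,455),10),("tab base inner",(552,440),5),("line start",(362,400),41)):
    r=ang("wrist",U(a),z,e);print(nm,z,round(r[0],3),round(r[1],1))
im=cv2.imread("pics/w12.png");im=cv2.resize(im[125:245,240:400],None,fx=5,fy=5,interpolation=2)
def dr(X,col):
    for p in X:
        q=((proj("wrist",p,e)[0]-[240,125]+.5)*5-.5);cv2.circle(im,tuple(int(t) for t in q.round()),2,col,-1)
dr([pt(t,28,5) for t in np.linspace(0,6.28,60)],(0,0,255))
for th in(-.65,):
    dr([w(C+ (u*np.cos(th)+v*np.sin(th))*a+(-u*np.sin(th)+v*np.cos(th))*b+n*41) for a in(-28,28) for b in(-7,7)],(0,255,0))
    dr([pt(th,36,z) for z in(3,6)],(255,0,255))
th=.35
dr([w(C+ (u*np.cos(th)+v*np.sin(th))*a+(-u*np.sin(th)+v*np.cos(th))*b+n*z) for a in(37,47) for b in(-4,4) for z in(0,10)],(255,0,0))
cv2.imwrite("pics/c22.png",im)
E
```

```text
bar front mid 41 -0.611 26.1
bar front mid 36 -0.622 27.7
bar rear mid 41 2.463 29.3
disc c 0 0.089 0.8
ring c 0 2.04 2.4
tab top c 10 0.333 47.8
tab base inner 5 0.289 41.3
line start 41 -0.411 4.8
```

View pics/c22.png

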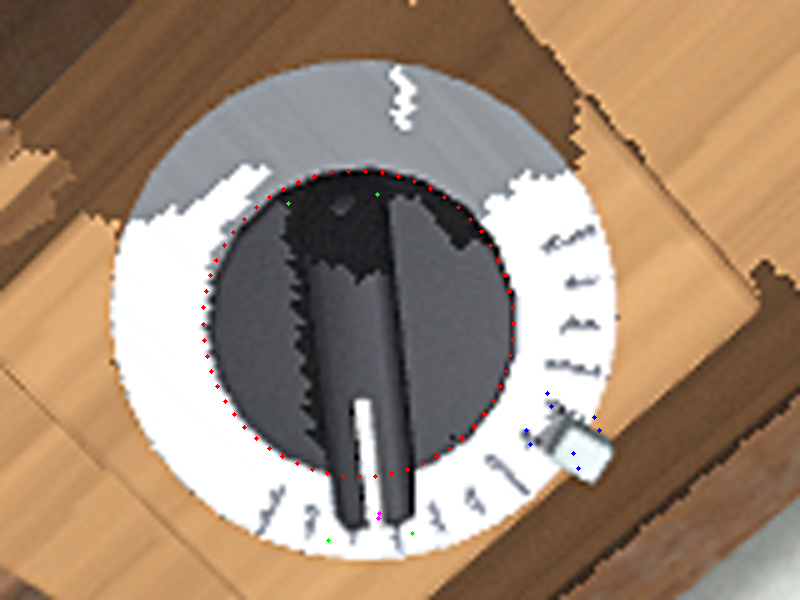

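```bash
python3 -m jog '-1.69 3 -1.18 0 0 0 5;0 0 0 0 -5.9 0 5;0 0 0 0 0 0 5;0 0 0 0 0 0 5'
python3 look.py wrist w13; python3 - <<'E'
from dial import *
th=-.645
print(delta(pt(th,0,16.3+50),Rd(th)),delta(pt(th,0,16.3),Rd(th)))
b=cv2.imread("pics/w13.png");cv2.imwrite("pics/c23.png",cv2.resize(b[100:300,220:420],None,fx=3,fy=3,interpolation=2))
E
```

```text
time: 12.95
tool_pos: [0.4009, 0.1884, 0.2019]
tcp_rot: [-1.234, -0.409, -0.623]
force: [-0.4, -0.3, 0.5]
grip_width: 0.0498
12.95 [0.4009 0.1884 0.2019] [-1.2343 -0.4088 -0.6228] [ 0.62 -0.31 -0.75  0.67 -0.25  1.11] [-0.4 -0.3  0.5]
(array([-0.12,  8.51, -0.16]), array([ 0.  , -0.37,  0.02])) (array([-0.12, 13.51, -0.16]), array([ 0.  , -0.37,  0.02]))
```

View pics/c23.png

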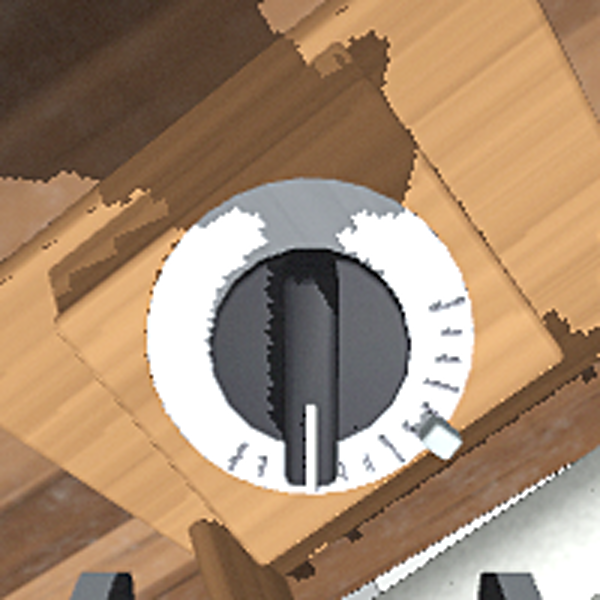

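```bash
python3 -m jog '-.12 3 .1 0 -.3 0 5;0 3 0 0 0 0 5;0 2.5 0 0 0 0 5;0 0 0 0 0 0 5;0 0 0 0 0 0 5'
python3 look.py wrist w14; python3 - <<'E'
from dial import *
th=-.645
print(delta(pt(th,0,16.3),Rd(th)))
b=cv2.imread("pics/w14.png");cv2.imwrite("pics/c24.png",cv2.resize(b[120:420,200:460],None,fx=2,fy=2,interpolation=2))
E
```

```text
time: 13.5
tool_pos: [0.4421, 0.1936, 0.1278]
tcp_rot: [-1.238, -0.411, -0.614]
force: [-0.1, -0.2, 0.8]
grip_width: 0.0498
13.5 [0.4421 0.1936 0.1278] [-1.2383 -0.4114 -0.6145] [ 0.56 -0.15 -0.84  0.41 -0.22  1.05] [-0.1 -0.2  0.8]
(array([ 0.02,  5.06, -0.23]), array([-0.02,  0.08,  0.03]))
```

View pics/c24.png

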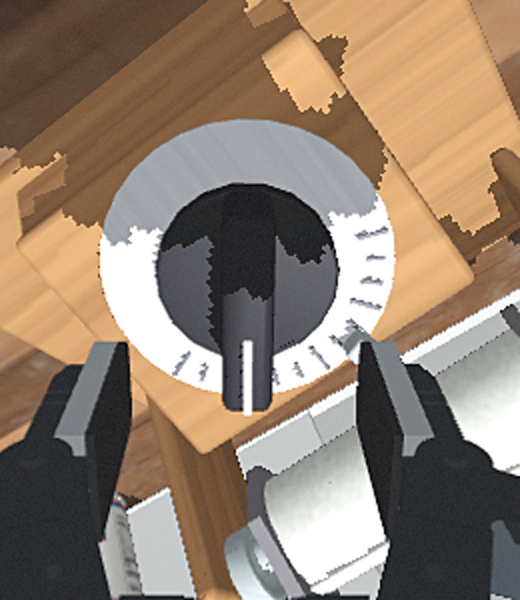

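```bash
python3 -m jog '0 2 .05 0 0 0 5;0 2 0 0 0 0 5;0 1 0 0 0 0 5;0 0 0 0 0 0 5;0 0 0 0 0 0 3.5;0 0 0 0 0 0 2.5'
python3 look.py wrist w15
```

```text
time: 14.15
tool_pos: [0.4673, 0.1969, 0.0855]
tcp_rot: [-1.236, -0.413, -0.613]
force: [-0.4, 0.1, -0.1]
grip_width: 0.0253
14.15 [0.4673 0.1969 0.0855] [-1.2364 -0.4129 -0.6132] [ 0.53 -0.04 -0.87  0.25 -0.21  1.02] [-0.4  0.1 -0.1]
```

View pics/w15.png

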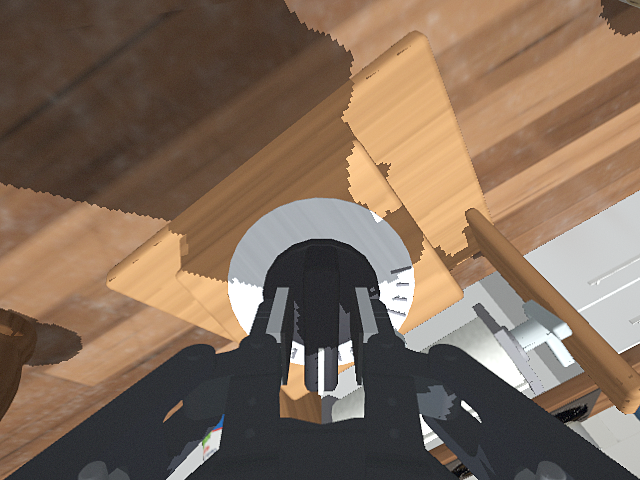

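```bash
python3 -m jog '0 0 0 0 0 0 1;0 0 0 0 0 0 1;0 0 0 0 0 0 1;0 0 0 0 0 0 1'
python3 -c "
from dial import *
s=bot.state();print(delta(pt(-.645,0,16.3),Rd(-.645)))"
```

```text
time: 14.6
tool_pos: [0.4673, 0.1968, 0.0851]
tcp_rot: [-1.237, -0.413, -0.613]
force: [-11.5, -2.2, 15.0]
grip_width: 0.0132
(array([ 0.04,  0.04, -0.27]), array([-0.05,  0.17,  0.05]))
```

```bash
python3 -m jog '0 0 0 0 0 0 2.2;0 -.3 0 0 0 0 2.2;0 0 0 0 0 0 1;0 0 0 0 0 0 1;0 0 0 0 0 0 1'
```

```text
time: 15.1
tool_pos: [0.4656, 0.1967, 0.0875]
tcp_rot: [-1.237, -0.412, -0.613]
force: [-13.7, -0.2, 18.3]
grip_width: 0.0128
```

```bash
python3 -m jog '0 -.08 0 0 -7 0 1;0 0 0 0 -7 0 1;0 0 0 0 -7 0 1;0 0 0 0 -7 0 1;0 0 0 0 -7 0 1;0 0 0 0 -7 0 1;0 0 0 0 -5 0 1;0 0 0 0 0 0 1'
python3 -c "
from dial import *
s=bot.state();print(s['qpos'].round(2),s['moment'])
R=Ro.from_euler('xyz',s['tcp_rot']).as_matrix();x=H.T@R[:,0];print(np.arctan2(x@v,x@u))"
```

```text
time: 15.9
tool_pos: [0.4654, 0.1959, 0.0876]
tcp_rot: [-1.676, -0.514, 0.308]
force: [4.2, -2.4, -3.7]
grip_width: 0.0124
[ 0.53 -0.05 -0.87  0.26 -0.21  0.2 ] [-0.61448376 -0.05034949 -0.30685899]
0.18153907882294826
```

```bash
python3 -m jog '0 0 0 0 0 0 2.5;0 0 0 0 0 0 4;0 0 0 0 0 0 5;0 -2.5 0 0 0 0 5;0 -4 0 0 0 0 5;0 -4 0 0 0 0 5;0 0 0 0 0 0 5;0 0 0 0 0 0 5'
python3 look.py wrist w16; python3 - <<'E'
import cv2
b=cv2.imread("pics/w16.png");cv2.imwrite("pics/c25.png",cv2.resize(b[140:300,240:420],None,fx=4,fy=4,interpolation=2))
E
```

```text
time: 16.7
tool_pos: [0.4133, 0.1917, 0.1794]
tcp_rot: [-1.672, -0.517, 0.305]
force: [-0.0, -1.0, -0.5]
grip_width: 0.0502
16.7 [0.4133 0.1917 0.1794] [-1.6723 -0.5167  0.3051] [ 0.6  -0.27 -0.78  0.59 -0.24  0.26] [-0.  -1.  -0.5]
```

View pics/c25.png

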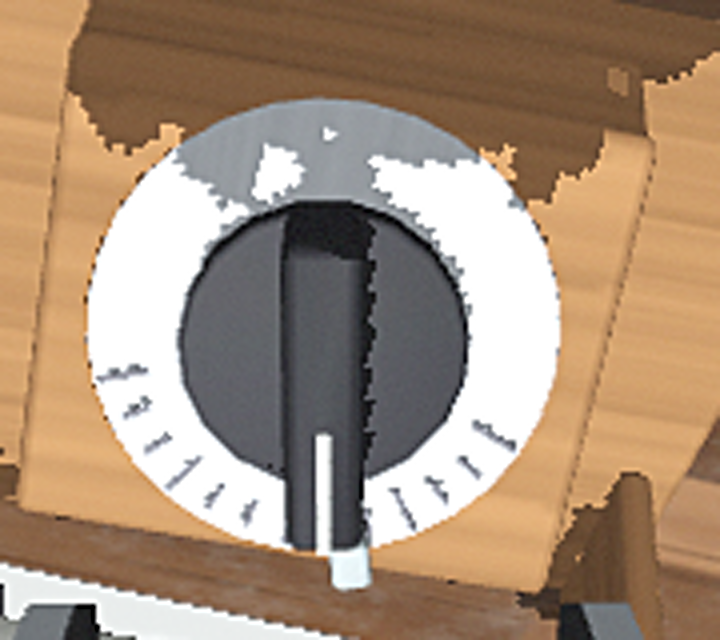

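```bash
python3 - <<'E'
from dial import *
s=pickle.load(open("pics/w16.pkl","rb"));e=ext("wrist",s)
U=lambda a:un(a,4,240,140)
def xy(a,z): t,r=ang("wrist",U(a),z,e); return np.array([r*np.cos(t),r*np.sin(t)])
f=xy((325,550),41);b=xy((326,212),41);d=xy((324,338),8)
print("bar dir",np.arctan2(*(f-b)[::-1]),"mid",(f+b)/2,"disc c",d)
for c in((f+b)/2,d,np.zeros(2)):
  for a,z in(((351,586),10),((353,553),10),):
    t=xy(a,z)-c;print(np.arctan2(t[1],t[0]).round(3),np.hypot(*t).round(1))
E
```

```text
bar dir 0.17416501175966947 mid [-2.8655797   0.96224681] disc c [-1.41102027  0.91566495]
0.273 52.9
0.296 45.8
0.282 51.6
0.307 44.4
0.307 50.5
0.337 43.3
```

```bash
python3 -m jog '0 4 0 0 0 0 5;0 4 0 0 0 0 5;0 2.3 0 0 0 0 5;0 0 0 0 0 0 3;0 0 0 0 0 0 1;0 0 0 0 0 0 1;0 0 0 0 0 0 1;0 0 0 0 0 0 1'
python3 -m jog '0 0 0 0 -3.3 0 1;0 0 0 0 -3.3 0 1;0 0 0 0 0 0 1'
python3 -c "
from dial import *
s=bot.state()
R=Ro.from_euler('xyz',s['tcp_rot']).as_matrix();x=H.T@R[:,0];print(np.arctan2(x@v,x@u))"
```

```text
time: 17.55
tool_pos: [0.4638, 0.1958, 0.0897]
tcp_rot: [-1.674, -0.514, 0.305]
force: [6.5, -2.9, -12.5]
grip_width: 0.0126
time: 17.85
tool_pos: [0.4638, 0.1957, 0.0897]
tcp_rot: [-1.739, -0.499, 0.438]
force: [7.9, -4.0, -11.6]
grip_width: 0.0124
0.29576001758843684
```

Release, back off, then view with the camera turned so that the bar does not hide the tab.

```bash
python3 -m jog '0 0 0 0 0 0 2.5;0 0 0 0 0 0 4;0 0 0 0 0 0 5;0 -2.5 0 0 0 0 5;0 -4 0 0 0 0 5;0 -4 0 0 0 0 5;0 0 0 0 0 0 5'
python3 look.py wrist w17; python3 look.py side s17; python3 - <<'E'
import cv2
b=cv2.imread("pics/w17.png");cv2.imwrite("pics/c26.png",cv2.resize(b[140:300,240:420],None,fx=4,fy=4,interpolation=2))
b=cv2.imread("pics/s17.png");cv2.imwrite("pics/c27.png",cv2.resize(b[150:250,280:400],None,fx=6,fy=6,interpolation=2))
E
```

```text
time: 18.55
tool_pos: [0.4122, 0.1922, 0.1852]
tcp_rot: [-1.735, -0.506, 0.436]
force: [0.5, 0.0, -0.9]
grip_width: 0.05
18.55 [0.4122 0.1922 0.1852] [-1.7353 -0.5057  0.4357] [ 0.6  -0.28 -0.77  0.6  -0.24  0.15] [ 0.5  0.  -0.9]
18.6 [0.4125 0.1921 0.1832] [-1.7355 -0.5044  0.436 ] [ 0.6  -0.27 -0.78  0.59 -0.24  0.15] [ 0.4  1.1 -0.1]
```

View pics/c26.png

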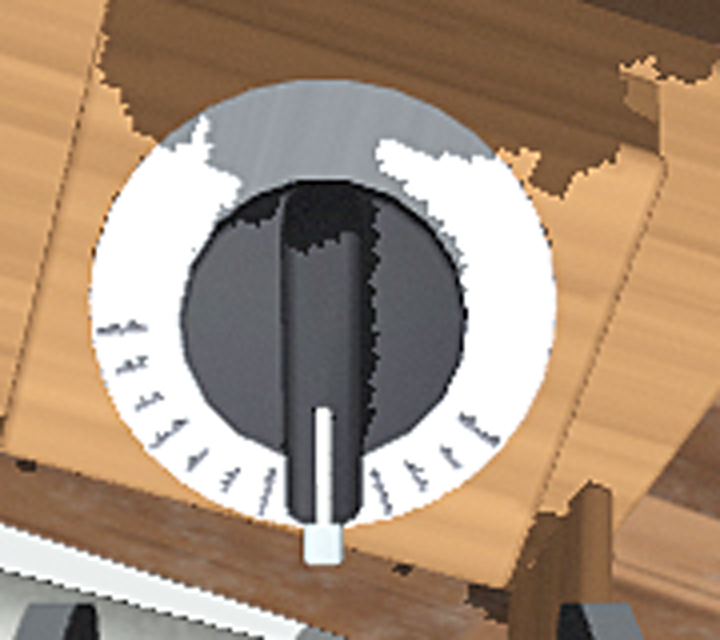

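View pics/c27.png

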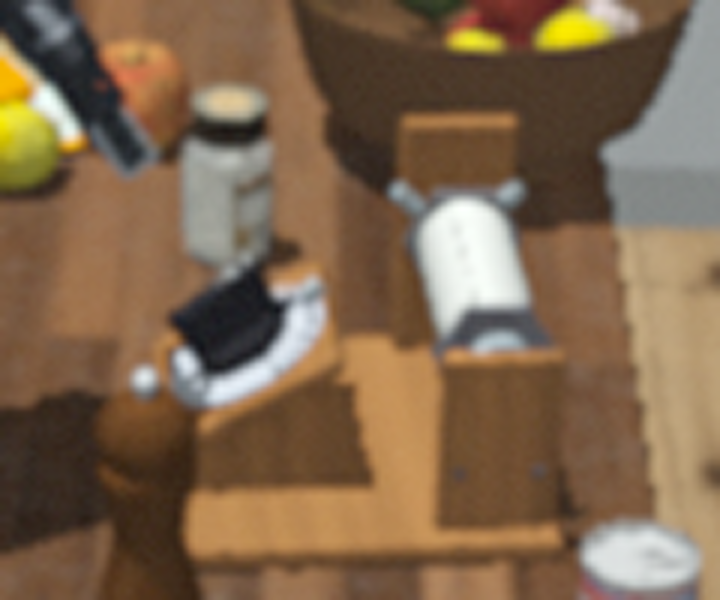

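```bash
python3 -m jog '0 -3 0 0 8.5 0 5;0 0 0 0 8.5 0 5;0 0 0 0 8.5 0 5;0 0 0 0 8.5 0 5;0 0 0 0 8.5 0 5;0 0 0 0 0 0 5;0 0 0 0 0 0 5'
python3 look.py wrist w18;python3 look.py top t18; python3 - <<'E'
import cv2
b=cv2.imread("pics/w18.png");cv2.imwrite("pics/c28.png",cv2.resize(b[120:300,230:430],None,fx=4,fy=4,interpolation=2)[:600])
E
```

```text
time: 19.35
tool_pos: [0.397, 0.1894, 0.2053]
tcp_rot: [-1.329, -0.468, -0.402]
force: [-0.1, -0.0, 0.1]
grip_width: 0.0501
19.35 [0.397  0.1894 0.2053] [-1.3294 -0.4681 -0.4019] [ 0.63 -0.32 -0.74  0.68 -0.25  0.91] [-0.1 -0.   0.1]
19.4 [0.397  0.1894 0.2054] [-1.329  -0.4681 -0.4021] [ 0.63 -0.32 -0.74  0.68 -0.25  0.91] [-0.8 -0.4  0.4]
```

View pics/c28.png

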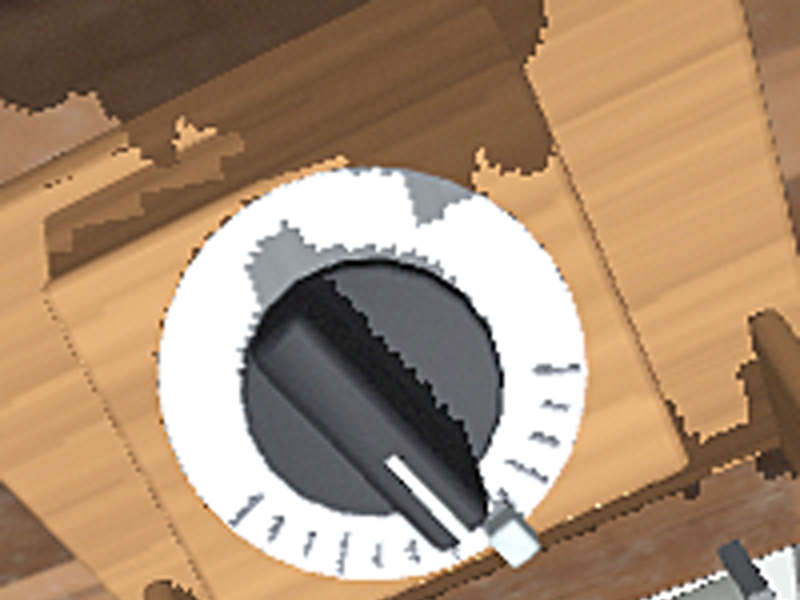

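View pics/t18.png

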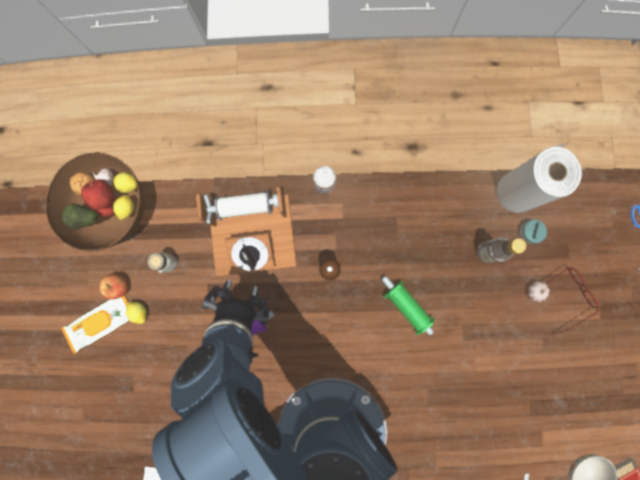

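```bash
python3 - <<'E'
from dial import *
out=[]
for nm,x0,y0,wd,ht in(("w18",230,120,200,150),("w17",240,140,180,160)):
    s=pickle.load(open(f"pics/{nm}.pkl","rb"));e=ext("wrist",s)
    im=cv2.imread(f"pics/{nm}.png");k=4
    im=cv2.resize(im[y0:y0+ht,x0:x0+wd],None,fx=k,fy=k,interpolation=2)
    def dr(X,col):
        for p in X:
            q=((proj("wrist",p,e)[0]-[x0,y0]+.5)*k-.5);cv2.circle(im,tuple(int(t) for t in q.round()),2,col,-1)
    th=.30
    B=lambda a,b,z:w(C+ (u*np.cos(th)+v*np.sin(th))*a+(-u*np.sin(th)+v*np.cos(th))*b+n*z)
    dr([pt(t,28,8) for t in np.linspace(0,6.28,60)],(0,0,255))
    dr([B(a,b,41) for a in np.linspace(-28,28,12) for b in(-7,7)],(0,255,0))
    dr([B(a,b,10) for a in(37,41,45,47) for b in(-4,4)],(255,0,0))
    cv2.imwrite(f"pics/ov_{nm}.png",im)
E
```

```text
(no output)
```

View pics/ov_w18.png

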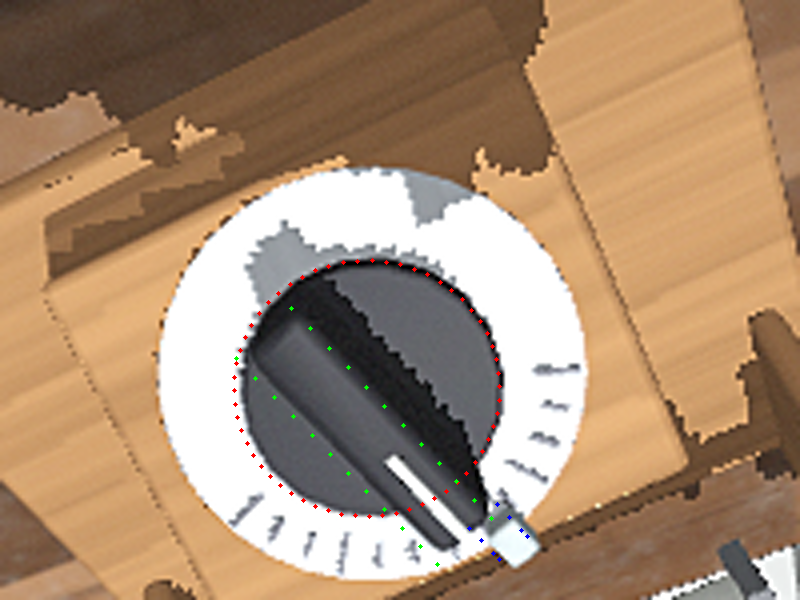

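View pics/ov_w17.png

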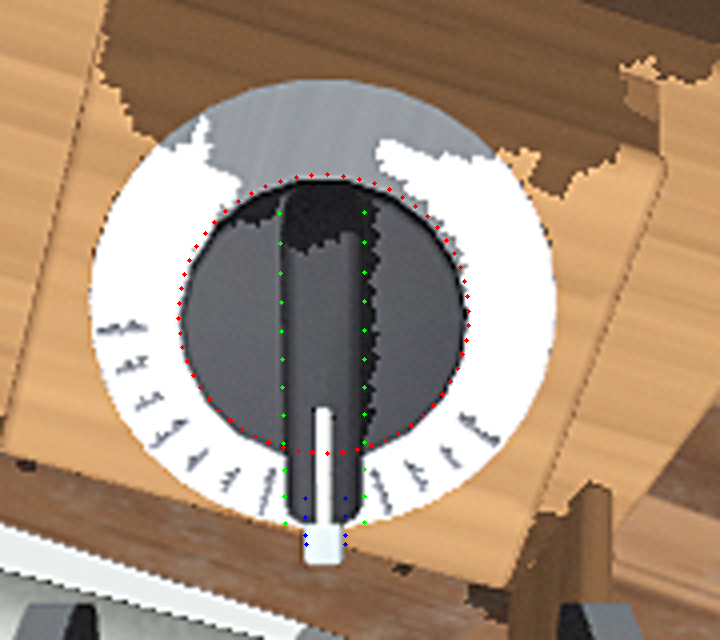

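```bash
python3 -c "
from bench import bot
print(bot.state()['time'],bot.hand_in())"
```

```text
the job is handed in; nothing more can be done
19.45 None
```

The roll is fitted in the holder and the dial pointer is turned to the marker tab. I handed the job in at 19.45 s, with the gripper open and clear of everything.

- **Roll:** I pressed the plunger in about 24 mm (10 N) against the plain face above the V cup. Then I lowered the spindle between the cups and let it spring out with the fixed pin in the round cup. After release, the side, top and wrist pictures showed the plunger in the V and the pin in the round cup.
- **Dial:** I turned it from about -0.64 to about 0.30 rad in two grips. In the closest wrist picture, the middles of the bar and the tab line up to within about 0.01 rad.
- **Tab:** Its measured angle was 0.29–0.33 rad at first and about 0.30 rad at the end, so I saw no sign that it shifted. The early readings were only good to a few hundredths of a radian.
- **Standing objects:** In the last top view the mill, jar, bottle and tin stood where they began.
- **Disagreements:** Camera and arm estimates differed by 1–2 mm, within the stated calibration. The second angled view did not line up well with the drawn model, so the dial check rests on the straight-on picture. Gripping the dial bar gave up to about 23 N along its axis, which I put down to pad friction as the fingers closed.

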